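# Re-rack the carving tools in reverse order

## Task

Move the three carving tools and the chip brush from the dark wooden rack to the empty green rack in reverse order, so that the one that was leftmost ends up rightmost and so on across the row. Lay each one in the vee forks of its own place, resting in both forks and about as far forward as it lay before, and leave all four lying still.

Things in the scene. Friction and masses are not known exactly. Their poses are not given: they have to be found in the camera images.
- red_tool: Slim carving tool with a dark red handle, thin dark blade, 197 mm long; handle 12 mm wide and 13 mm high, from y = -98 to 0 mm; blade 4 mm wide. Origin about 1 mm above the vee bottoms when seated. Origin: mid-length of its underside; +y along it, handle to blade tip; z up. At the start it lies level within 6 deg in its rest, handle to robot, origin 12-28 mm ahead of the rest's middle.
- blue_tool: Slim carving tool with a navy blue handle, thin grey blade, 194 mm long; round handle 12 mm across, from y = -97 to 0 mm; blade 4 mm wide. Origin about 1 mm above the vee bottoms when seated. Origin: mid-length of its underside; +y along it, handle to blade tip; z up. At the start it lies level within 6 deg in its rest, handle to robot, origin 12-28 mm ahead of the rest's middle.
- brown_tool: Stout carving tool, brown wooden handle and dark blade, 224 mm long; handle up to 22 mm wide and 23 mm high, from y = -112 to -2 mm; blade 8 mm wide. Origin about 1 mm above the vee bottoms when seated. Origin: mid-length of its underside; +y along it, handle to blade tip; z up. At the start it lies level within 6 deg in its rest, handle to robot, origin 12-28 mm ahead of the rest's middle.
- chip_brush: Flat brush, pale handle, 187 mm long, 13 mm thick; 16 mm wide behind y = -30 mm, up to 26 mm ahead of it; bristles 34 mm wide at y = 29 to 94 mm. Origin about 11 mm above the vee bottoms when seated. Origin: mid-length of its underside; +y along it, handle to bristles; z up. At the start it lies level within 6 deg in its rest, handle to robot, origin 12-28 mm ahead of the rest's middle.
- rest_red: Fixed steel rest under the red-handled tool at the start (all four alike). Strip 150 x 18 mm with two upright vee forks at x = -60 and +60 mm; vees 40 mm wide at the mouth, 20 mm deep, bottom 24 mm above the origin; 106 mm free for fingers between them, down to the strip (4 mm). Origin under the strip's middle, on the board (12 mm above the rack's origin); x along the tool, away from the robot.
- rest_blue: Fixed steel rest under the blue-handled tool at the start (all four alike). Strip 150 x 18 mm with two upright vee forks at x = -60 and +60 mm; vees 40 mm wide at the mouth, 20 mm deep, bottom 24 mm above the origin; 106 mm free for fingers between them, down to the strip (4 mm). Origin under the strip's middle, on the board (12 mm above the rack's origin); x along the tool, away from the robot.
- rest_brown: Fixed steel rest under the brown-handled tool at the start (all four alike). Strip 150 x 18 mm with two upright vee forks at x = -60 and +60 mm; vees 40 mm wide at the mouth, 20 mm deep, bottom 24 mm above the origin; 106 mm free for fingers between them, down to the strip (4 mm). Origin under the strip's middle, on the board (12 mm above the rack's origin); x along the tool, away from the robot.
- rest_chip: Fixed steel rest under the brush at the start (all four alike). Strip 150 x 18 mm with two upright vee forks at x = -60 and +60 mm; vees 40 mm wide at the mouth, 20 mm deep, bottom 24 mm above the origin; 106 mm free for fingers between them, down to the strip (4 mm). Origin under the strip's middle, on the board (12 mm above the rack's origin); x along the tool, away from the robot.
- source_rack: Full rack: dark wooden board 170 x 208 x 12 mm, fixed, either left or right of the other rack. The four rests stand on it in a row at y = +81, +27, -27 and -81 mm, in any order. Origin under the middle of the board, on the plank panel at z = 50 mm, x away from the robot (yaw 3 to 14 degrees), y to the left.
- target_rack: Empty rack: green board 170 x 208 x 12 mm, fixed, with four built-in places at y = +81, +27, -27 and -81 mm, each just like one rest: vee forks at x = -60 and +60 mm, vee bottoms 36 mm above the origin. A seated tool lies along x, its origin near x = +20 mm. Origin under the board's middle, on the plank panel at z = 50 mm, x away from the robot (yaw 3 to 14 degrees), y left.

How it is judged:
By the outcome, as a careful person would: the job done as asked, in the order asked, and still so for the second after the job is handed in, with the robot touching nothing.
It also fails if it takes over 96 s, if anything falls off the work surface, if the arm or the gripper's body presses on something with over 40 N, if the wrist force passes 120 N, or if a joint passes its speed limit or range.

## Robot

A 6-joint arm with a two-finger parallel gripper is mounted at the origin on the work surface; the furniture and walls round the work are solid. World frame = base frame: x ahead of the robot, y to its left, z up, the work surface at z = 0. Lengths are in m, angles in degrees, forces in N, time in s.
With the tool pointing down it reaches from about 0.275 to 0.725 m from the base axis. Payload 5.6 kg.
Tool frame: the origin (TCP) lies on the centre line of the jaws, within the pads' length; the fingertips stand 19 mm ahead of it and the grasp point (between the pads) is the TCP; z points along the fingers, y is the line along which they close (so a half turn about z gives the same grasp; the last joint's range is limited). The gripper opens to 85 mm and grips with 20 to 120 N. Pads are 22 mm wide; open, the fingers measure 114 mm over their backs; the gripper's body (76 mm by 85 mm) begins 54 mm behind the grasp point. The pads swing forward as they close: fully open they stand 13 mm farther back than shut.
Start: joints at [90.103, 14.616, 6.199, 0, -81.583, -16.306], TCP at [0.153, 0.528, 0.213] pointing down, gripper open.
Joint ranges: [-168.99, 168.99], [-69.2, 112.95], [-62.41, 85.93], [-164.36, 98.24], [-168.68, -3.75], [-174.98, 174.98]. Speed limits (degrees/s): [147.25, 147.25, 180, 180, 180, 180].

## Interface

Orientations are given as a 3x3 rotation matrix whose columns are the frame's x, y, z axes.
In Python, from workcell import arm gives the robot as it stands. The module is installed in compiled form; this text tells all that it offers.
- The arm moves only by the tool play_rows, never from a script. Its argument "series" is a list of rows, each an object of numbers: "ax", "ay", "az": the turn, a rotation vector about the world's x, y, z in a scale on which 1.0 is 180 degrees; "x", "y", "z": the shift along the world's x, y, z in fractions of the full range, 1 being 75 cm; "hand": the finger opening in cm, from 0 to 8.54. In form: [{"ax": .., "ay": .., "az": .., "x": .., "y": .., "z": .., "hand": ..}, ...]. A call has exactly 10 rows; each row is the pose to reach, as a shift and turn from the pose commanded when the call began; what a row does not reach only later rows make up. A row lasts 1/12 s, in which the tool goes at most 41.7 mm and 7.16 degrees, less where a joint would pass 70% of its speed; a pose out of reach is approached as far as the arm can. A call with a gripper value outside its range is refused whole. The fingers move at their own pace and stop on an object; "grip_force" is the grip in N (left out, the last holds). Time passes only in rows, so rows that repeat a pose let the fingers close, or fill a call up. It gives the time, the measured TCP pose, the force, the opening and the grip force at its end, in the units of the state.
- arm.observe(): the state, without advancing time (a new reading comes with each control period).
- arm.capture(name): name is "scene" or "top" or "wrist"; returns (picture, depth): 420x560x3 uint8, red, green, blue; 420x560 float32, m along the optical axis (not along the pixel's ray), 0 where there is no reading.
- arm.get_calibration(name): a dict with "intrinsics" (3x3 intrinsics, pixels), "R" (3x3) and "t" (3): a world point X has camera coordinates R X + t. Camera axes: x right, y down, z forward; pixel columns grow to the right and rows downward; lengths in m; the calibration is good to about 2 mm. A picture is of the moment at which its call begins: read the wrist's pose just before it. get_calibration takes no time and is no camera call; for the wrist camera it gives the pose at the moment of the call.
- arm.close_job(): hands the job in; it is judged then, once.
The state is a dict: "t": time; "joints": joint angles; "joint_velocities": joint speeds; "joint_torque": joint torques, N m; "eef_pos": TCP position; "eef_rot": TCP orientation; "contact_force": force on the tool from outside, world axes, zero at the start; "ft_torque": the same for the moment, N m; "grip_width": finger opening in m; "gripper_force": force on a finger pad.
Only numpy, scipy, OpenCV 4.12 (cv2) and the standard library are available. Lean on these libraries where they do the work, as an engineer would, in place of code of your own. Each camera call takes 0.05 s, during which the arm holds its last target. There are 200 camera calls.

## Working session

There is one attempt and no reset: what is moved stays moved. The work goes in short steps, Python scripts to look and compute and a tool call to move; the robot and the scene stay as the last step left them, time stands still between calls to the robot, and variables do not carry over. Pictures are saved under pics/ and viewed, at most 14 in all, crops included, and the job is handed in when it is done.

Besides the shell and the picture viewer there is one more tool, called as name(argument=value, ...) on one line, values as JSON. play_rows: Moves the arm, as the interface text tells. Its arguments: {"type":"object","properties":{"series":{"type":"array","items":{"type":"object","properties":{"ax":{"type":"number"},"ay":{"type":"number"},"az":{"type":"number"},"x":{"type":"number"},"y":{"type":"number"},"z":{"type":"number"},"hand":{"type":"number"}}}},"grip_force":{"type":"number"}},"required":["series"]}

```bash
mkdir -p pics; python3 - <<'E'
from workcell import arm
import cv2,numpy as np
s=arm.observe();print(s['t'],s['eef_pos'],s['eef_rot'],s['contact_force'],s['grip_width'])
for n in ('scene','top'):
    p,d=arm.capture(n);c=arm.get_calibration(n)
    cv2.imwrite(f'pics/{n}0.png',p[:,:,::-1]);np.savez(f'{n}0.npz',p=p,d=d,K=c['intrinsics'],R=c['R'],t=c['t'])
    print(n,c)
E
```

```text
0.0 [0.15327551 0.52763925 0.21237726] [[ 9.60249724e-01 -2.79141920e-01 -5.05596678e-04]
 [-2.79142375e-01 -9.60247861e-01 -1.89201331e-03]
 [ 4.26420993e-05  1.95793871e-03 -9.99998082e-01]] [-0.34768771  0.43939973 -0.70382348] 0.08533863330281297
scene {'intrinsics': array([[419.40630479,   0.        , 281.10671823],
       [  0.        , 419.40630479, 206.40273258],
       [  0.        ,   0.        ,   1.        ]]), 'R': array([[-0.70655171, -0.70765921,  0.00176728],
       [-0.54658686,  0.54414182, -0.6365159 ],
       [ 0.44947468, -0.45069737, -0.77126156]]), 't': array([0.39439393, 0.35753836, 0.73717881])}
top {'intrinsics': array([[541.07937699,   0.        , 276.63660638],
       [  0.        , 541.07937699, 207.74842091],
       [  0.        ,   0.        ,   1.        ]]), 'R': array([[ 0.01369808, -0.99953487, -0.02724713],
       [-0.98925209, -0.00957979, -0.14590588],
       [ 0.14557699,  0.02895291, -0.98892319]]), 't': array([0.03453653, 0.52842026, 0.98268125])}
```

View pics/top0.png

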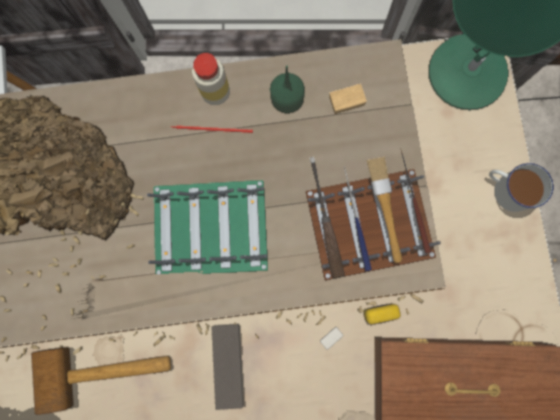

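View pics/scene0.png

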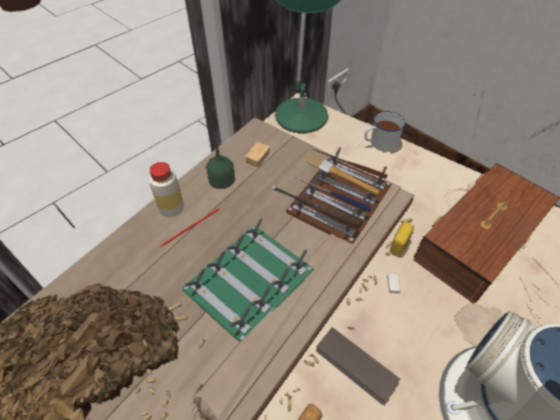

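The top view (up = +x, left = +y) shows the green rack at about (210,228). The dark rack is at about (372,225), holding brown, blue, brush and red from left to right. The target order, left to right, is therefore red, brush, blue, brown. I'll enlarge both racks.

```bash
cat > h.py <<'E'
import numpy as np,cv2
def load(n): return np.load(n+'.npz')
def pix2w(c,u,v,z):
    "world point of pixel on plane z"
    r=c['R'].T@np.linalg.inv(c['K'])@np.array([u,v,1.]); o=-c['R'].T@c['t']
    return o+r*(z-o[2])/r[2]
def depth2w(c):
    d=c['d'];v,u=np.mgrid[:d.shape[0],:d.shape[1]]
    P=np.stack([u*d,v*d,d],-1)@np.linalg.inv(c['K']).T
    return (P-c['t'])@c['R']
E
python3 - <<'E'
from h import *
c=load('top0');p=c['p'][:,:,::-1]
a=p[145:290,300:445];b=p[170:285,140:280]
cv2.imwrite('pics/src.png',cv2.resize(a,None,fx=4,fy=4,interpolation=cv2.INTER_CUBIC))
cv2.imwrite('pics/tgt.png',cv2.resize(b,None,fx=5,fy=5,interpolation=cv2.INTER_CUBIC))
W=depth2w(c)
for v in (172,190,205,220,240,260): print(v,np.round(W[v,305:440:5,2]*1000))
hsv=cv2.cvtColor(p.copy(),cv2.COLOR_BGR2HSV)
g=((hsv[...,0]>60)&(hsv[...,0]<95)&(hsv[...,1]>90)).astype(np.uint8);g[:150]=0;g[300:]=0
v,u=np.nonzero(g);print(cv2.minAreaRect(np.stack([u,v],1).astype(np.float32)))
E
```

```text
172 [ 54.  51.  86.  51.  47.  44.  50.  50.  87.  50.  50.  49.  49. 112.
 111. 110. 111.  50.  62.  63.  61.  66.  62.  47.  -1.  -1.   0.]
190 [ 51.  64.  62.  92.  63.  61.  63.  60.  65.  92.  94.  99.  62.  62.
 109. 107. 110. 107.  63.  62.  68.  65.  65.  47.  49.  -0.   1.]
205 [ 52.  66.  62.  88.  68.  62.  62.  64.  64.  66.  65.  62.  63.  62.
  62.  65. 108. 105.  59.  65.  61.  64.  96.  61.  51.  49.   0.]
220 [ 51.  50.  65.  67. 106. 100.  60.  61.  63.  66.  97.  63.  64.  64.
  60.  65. 104. 107.  63.  63.  61.  62.  65. 101.  58.  52.  -1.]
240 [ 50.  49.  54.  62. 107. 110. 104.  64.  63.  63.  68.  97.  60.  60.
  61.  66.  65. 102. 103.  59.  60.  63.  65.  66. 103.  60.  59.]
260 [ 57.  58.  61.  62.  62. 109. 114. 109. 102.  59. 103.  93. 101.  63.
  62.  63.  62.  63.  97.  99.  59.  63.  65.  59.  54.  59.  56.]
((209.59181213378906, 227.70449829101562), (88.46489715576172, 109.44669342041016), 87.61405944824219)
```

View pics/src.png

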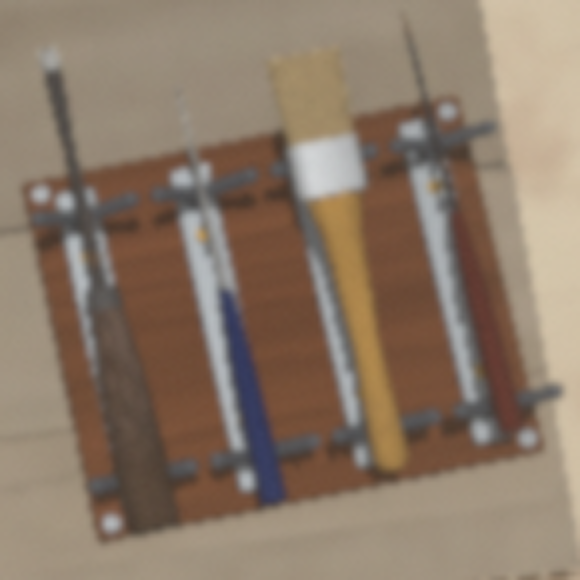

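View pics/tgt.png

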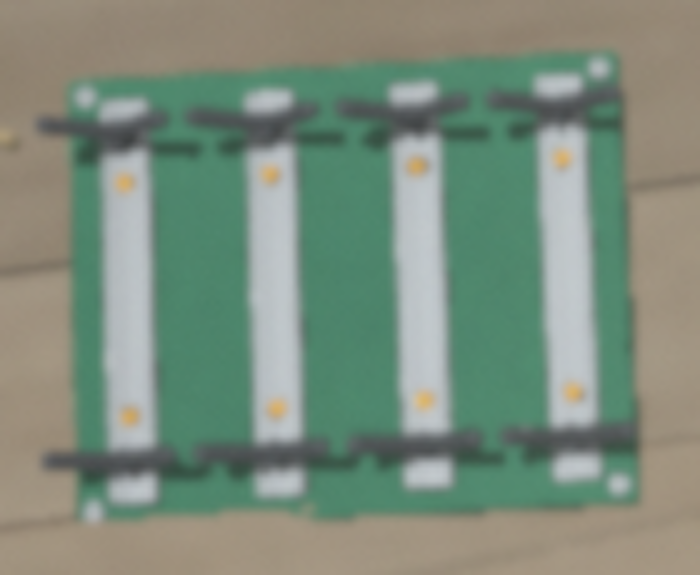

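The source crop shows the rack's corner screws at about (40,194), (447,112), (112,522) and (528,438). The target crop shows strip screw pairs running from (124,182)/(130,416) to (562,158)/(573,392), and all four places are empty.

```bash
python3 - <<'E'
from h import *
c=load('top0')
def w(pt,f,off,z): return pix2w(c,(pt[0]+.5)/f-.5+off[0],(pt[1]+.5)/f-.5+off[1],z)[:2]*1000
def fit(A,B): # A local -> B world, rigid
    A=np.array(A,float);B=np.array(B);a=A-A.mean(0);b=B-B.mean(0)
    th=np.arctan2((a[:,0]*b[:,1]-a[:,1]*b[:,0]).sum(),(a*b).sum());R=np.array([[np.cos(th),-np.sin(th)],[np.sin(th),np.cos(th)]])
    o=B.mean(0)-R@A.mean(0);return th,o,R,B-(A@R.T+o)
T=(140,170);S=(300,145)
up=[(124,182),(270,174),(417,166),(562,158)];dn=[(130,416),(277,408),(425,400),(573,392)]
U=[w(p,5,T,.066) for p in up];D=[w(p,5,T,.066) for p in dn]
h=np.mean(np.linalg.norm(np.array(U)-D,axis=1))/2;ys=[81,27,-27,-81]
th,o,R,r=fit([(h,y) for y in ys]+[(-h,y) for y in ys],U+D);print('target yaw',np.degrees(th),o,'half',h);print(np.round(r,1).tolist())
cor=lambda pts,f,off,z,hx,hy:fit([(hx,hy),(hx,-hy),(-hx,hy),(-hx,-hy)],[w(p,f,off,z) for p in pts])
print('tgt corners',[ (np.degrees(a[0]),a[1],np.round(a[3],1).tolist()) for a in [cor([(68,80),(619,52),(77,520),(638,500)],5,T,.062,85,104)]])
tsc=np.array([w(p,5,T,.062) for p in [(85,97),(600,68),(93,511),(619,483)]]);loc=(tsc-o)@R;print('screw loc',np.round(loc,1).tolist())
hx,hy=np.abs(loc).mean(0)
ths,os_,Rs,rs=cor([(40,194),(447,112),(112,522),(528,438)],4,S,.062,hx,hy);print('source yaw',np.degrees(ths),os_,np.round(rs,1).tolist())
# tool points: pixel at (tip, handle end) with top heights
tools={'brown':((50,62,.0995),(153,528,.107)),'blue':((180,95,.094),(272,500,.098)),'brush':((305,58,.108),(388,470,.108)),'red':((405,15,.094),(510,428,.099))}
for k,(a,b) in tools.items():
    P=[(w(q[:2],4,S,q[2])-os_)@Rs for q in (a,b)];print(k,np.round(P,1).tolist(),'len',np.linalg.norm(P[0]-P[1]),'mid',np.round(np.mean(P,0),1))
np.savez('fit.npz',th=th,o=o,R=R,ths=ths,os=os_,Rs=Rs)
E
```

```text
target yaw 3.7537809281727483 [487.39835886 163.62073213] half 43.25318886134636
[[0.0, 0.4], [0.0, 0.1], [-0.0, -0.4], [-0.1, -0.1], [-0.0, 0.1], [-0.0, 0.1], [0.0, -0.1], [0.0, -0.2]]
tgt corners [(np.float64(3.3040654202236457), array([488.19492732, 163.22278191]), [[-2.8, -0.5], [-2.5, 1.1], [3.7, -1.7], [1.6, 1.1]])]
screw loc [[76.9, 96.3], [76.9, -96.5], [-76.9, 96.3], [-76.9, -96.1]]
source yaw 12.216491183575478 [ 497.56655507 -131.15593046] [[0.2, 0.1], [-0.3, 0.4], [0.4, -0.6], [-0.2, -0.0]]
brown [[128.9, 82.1], [-83.1, 82.1]] len 212.0022734568442 mid [22.9 82.1]
blue [[103.3, 27.6], [-81.5, 28.0]] len 184.85510074791964 mid [10.9 27.8]
brush [[105.7, -28.1], [-78.9, -22.2]] len 184.69361163400495 mid [ 13.4 -25.1]
red [[118.7, -79.4], [-71.7, -79.9]] len 190.3505432528873 mid [ 23.5 -79.7]
```

```bash
python3 - <<'E'
import numpy as np
f=np.load('fit.npz')
print('start psi',np.degrees(np.arctan2(-.279142,.96025)),'turn to src(rad)',f['ths']-np.arctan2(-.279142,.96025),'src->tgt',f['th']-f['ths'])
for n,s,t in (('red',-81,81),('brush',-27,27),('blue',27,-27),('brown',81,-81)):
    S=f['os']+f['Rs']@[-22,s];T=f['o']+f['R']@[-22,t];print(n,'src',S.round(1),'tgt',T.round(1),'delta',(T-S).round(1))
S=f['os']+f['Rs']@[-22,-81];print((S-[153.3,527.6]).round(1))
E
```

```text
start psi -16.209000617419346 turn to src(rad) 0.4961184234260124 src->tgt -0.14770215759906788
red src [ 493.2 -215. ] tgt [460.1 243. ] delta [-33.1 458. ]
brush src [ 481.8 -162.2] tgt [463.7 189.1] delta [-18.1 351.3]
blue src [ 470.4 -109.4] tgt [467.2 135.2] delta [ -3.1 244.7]
brown src [458.9 -56.6] tgt [470.7  81.4] delta [ 11.8 138. ]
[ 339.9 -742.6]
```

The rows are not in the units I measure in: shifts go in shares of 75 cm and turns go in shares of 180 degrees. I convert before sending: -37.1 cm / 75 = -0.4947, -18.1 cm / 75 = -0.2413, 0.25 rad / 3.1416 = 0.0796.

play_rows(series=[{"x": 0.02, "y": -0.044, "az": 0.008, "hand": 3.6}, {"x": 0.0427, "y": -0.0933, "az": 0.0159, "hand": 3.6}, {"x": 0.0653, "y": -0.1427, "az": 0.0239, "hand": 3.6}, {"x": 0.088, "y": -0.192, "az": 0.0318, "hand": 3.6}, {"x": 0.1107, "y": -0.2413, "az": 0.0398, "hand": 3.6}, {"x": 0.1333, "y": -0.2907, "az": 0.0477, "hand": 3.6}, {"x": 0.156, "y": -0.34, "az": 0.0557, "hand": 3.6}, {"x": 0.1787, "y": -0.3893, "az": 0.0637, "hand": 3.6}, {"x": 0.2027, "y": -0.4427, "az": 0.0716, "hand": 3.6}, {"x": 0.2267, "y": -0.4947, "az": 0.0796, "hand": 3.6}])

```text
validation failed for argument at $.se...
```

```bash
python3 - <<'E'
from workcell import arm
s=arm.observe();print(s)
E
```

```text
{'t': 0.1, 'joints': array([ 9.01023120e+01,  1.46487541e+01,  6.13890503e+00, -2.40155598e-02,
       -8.15829891e+01, -1.63061873e+01]), 'joint_velocities': array([-0.06991441, -0.0264229 ,  0.100552  ,  0.06252509, -0.08443486,
        0.0097661 ]), 'joint_torque': array([-2.11249280e-03, -3.87603951e+01,  2.38476187e+01,  5.37783086e+00,
       -3.77827382e-03,  1.16879067e-05]), 'eef_pos': array([0.15330029, 0.52771773, 0.21250067]), 'eef_rot': array([[ 9.60257608e-01, -2.79114952e-01, -4.11741844e-04],
       [-2.79115250e-01, -9.60256242e-01, -1.62105494e-03],
       [ 5.70829957e-05,  1.67155377e-03, -9.99998601e-01]]), 'contact_force': array([ 0.09223545, -0.78998578,  0.26066734]), 'ft_torque': array([0.01440504, 0.0276079 , 0.01318548]), 'gripper_force': 0.0, 'grip_width': 0.08557193238512371}
```

Converted, -37.1 cm / 75 = -0.4947, -33.2 cm / 75 = -0.4427, 0.25 rad / 3.1416 = 0.0796.

play_rows(series=[{"ax": 0, "ay": 0, "az": 0.008, "x": 0.02, "y": -0.044, "z": 0, "hand": 3.6}, {"ax": 0, "ay": 0, "az": 0.0159, "x": 0.0427, "y": -0.0933, "z": 0, "hand": 3.6}, {"ax": 0, "ay": 0, "az": 0.0239, "x": 0.0653, "y": -0.1427, "z": 0, "hand": 3.6}, {"ax": 0, "ay": 0, "az": 0.0318, "x": 0.088, "y": -0.192, "z": 0, "hand": 3.6}, {"ax": 0, "ay": 0, "az": 0.0398, "x": 0.1107, "y": -0.2413, "z": 0, "hand": 3.6}, {"ax": 0, "ay": 0, "az": 0.0477, "x": 0.1333, "y": -0.2907, "z": 0, "hand": 3.6}, {"ax": 0, "ay": 0, "az": 0.0557, "x": 0.156, "y": -0.34, "z": 0, "hand": 3.6}, {"ax": 0, "ay": 0, "az": 0.0637, "x": 0.1787, "y": -0.3893, "z": 0, "hand": 3.6}, {"ax": 0, "ay": 0, "az": 0.0716, "x": 0.2027, "y": -0.4427, "z": 0, "hand": 3.6}, {"ax": 0, "ay": 0, "az": 0.0796, "x": 0.2267, "y": -0.4947, "z": 0, "hand": 3.6}], grip_force=40)

```text
t: 0.93
eef_pos: [0.3219, 0.1583, 0.2133]
eef_rot: [[1.0, -0.031, 0.0], [-0.031, -1.0, 0.0], [0.0, -0.0, -1.0]]
contact_force: [2.6, 1.2, -0.6]
grip_width: 0.0357
gripper_force: 0.0
```

Converted, -37.2 cm / 75 = -0.496, 1.9 cm / 75 = 0.0253, 0.246 rad / 3.1416 = 0.0783.

play_rows(series=[{"ax": 0, "ay": 0, "az": 0.0095, "x": 0.0253, "y": -0.0547, "z": 0, "hand": 3.6}, {"ax": 0, "ay": 0, "az": 0.0191, "x": 0.0507, "y": -0.1093, "z": 0, "hand": 3.6}, {"ax": 0, "ay": 0, "az": 0.0286, "x": 0.076, "y": -0.164, "z": 0, "hand": 3.6}, {"ax": 0, "ay": 0, "az": 0.0382, "x": 0.1013, "y": -0.2187, "z": 0, "hand": 3.6}, {"ax": 0, "ay": 0, "az": 0.0477, "x": 0.1267, "y": -0.2733, "z": 0, "hand": 3.6}, {"ax": 0, "ay": 0, "az": 0.0573, "x": 0.152, "y": -0.328, "z": 0, "hand": 3.6}, {"ax": 0, "ay": 0, "az": 0.0668, "x": 0.1773, "y": -0.3827, "z": 0, "hand": 3.6}, {"ax": 0, "ay": 0, "az": 0.0732, "x": 0.2, "y": -0.4347, "z": 0, "hand": 3.6}, {"ax": 0, "ay": 0, "az": 0.0783, "x": 0.22, "y": -0.4773, "z": 0, "hand": 3.6}, {"ax": 0, "ay": 0, "az": 0.0783, "x": 0.2267, "y": -0.496, "z": 0, "hand": 3.6}])

```text
t: 1.77
eef_pos: [0.4923, -0.2144, 0.2124]
eef_rot: [[0.977, 0.211, -0.001], [0.211, -0.977, 0.0], [-0.001, -0.0, -1.0]]
contact_force: [0.3, 0.5, 0.3]
grip_width: 0.0362
gripper_force: 0.0
```

```bash
python3 - <<'E'
from workcell import arm
import numpy as np,cv2
s=arm.observe();print(s['t'],s['eef_pos'],s['eef_rot'].round(4),s['joints'].round(1))
c=arm.get_calibration('wrist');p,d=arm.capture('wrist');np.savez('wrist0.npz',p=p,d=d,K=c['intrinsics'],R=c['R'],t=c['t'])
cv2.imwrite('pics/wrist0.png',p[:,:,::-1])
f=np.load('fit.npz')
def pr(X): q=c['intrinsics']@(c['R']@X+c['t']);return (q[:2]/q[2]).round(1)
for n,l in (('red rear',(-71.7,-80,.1)),('red tip',(118.7,-80,.094)),('screwFR',(77,-96.3,.062)),('screwBR',(-77,-96.3,.062)),('grasp',(-22,-80,.1))):
    w=f['os']+f['Rs']@np.array(l[:2]);print(n,pr(np.array([*w/1000,l[2]])))
s=arm.observe();print(s['t'],s['eef_pos'],np.degrees(np.arctan2(s['eef_rot'][1,0],s['eef_rot'][0,0])))
E
```

```text
1.7667 [ 0.49230252 -0.2144047   0.21239434] [[ 9.774e-01  2.113e-01 -1.300e-03]
 [ 2.113e-01 -9.774e-01  2.000e-04]
 [-1.200e-03 -5.000e-04 -1.000e+00]] [ -6.8  13.2   4.2  -0.  -81.1 109. ]
red rear [276.7 257.1]
red tip [276.7   8.5]
screwFR [296.1  75.4]
screwBR [293.8 246.9]
grasp [276.7 200.1]
1.8167 [ 0.49339318 -0.21835774  0.21135143] 12.032871947175732
```

View pics/wrist0.png

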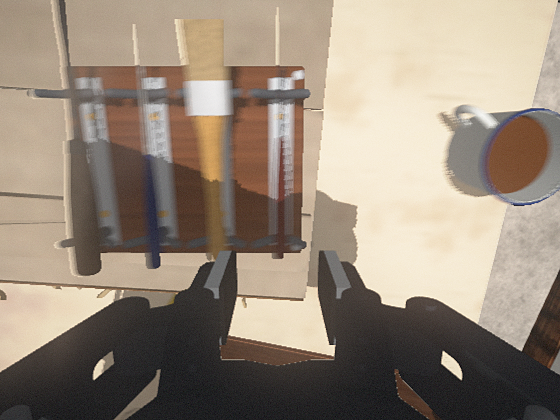

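The wrist view is slightly blurred, with red's handle end at about (278,257) and its tip at (279,10). The prediction was (277,257) and (277,9), so the fit holds. Next I descend and grip.

Converted, -11.9 cm / 75 = -0.1587, -11.5 cm / 75 = -0.1533.

play_rows(series=[{"ax": 0, "ay": 0, "az": 0, "x": 0, "y": 0, "z": -0.04, "hand": 3.6}, {"ax": 0, "ay": 0, "az": 0, "x": 0, "y": 0, "z": -0.08, "hand": 3.6}, {"ax": 0, "ay": 0, "az": 0, "x": 0, "y": 0, "z": -0.1133, "hand": 3.6}, {"ax": 0, "ay": 0, "az": 0, "x": 0, "y": 0, "z": -0.14, "hand": 3.6}, {"ax": 0, "ay": 0, "az": 0, "x": 0, "y": 0, "z": -0.1533, "hand": 3.6}, {"ax": 0, "ay": 0, "az": 0, "x": 0, "y": 0, "z": -0.1587, "hand": 3.6}, {"ax": 0, "ay": 0, "az": 0, "x": 0, "y": 0, "z": -0.1587, "hand": 3.6}, {"ax": 0, "ay": 0, "az": 0, "x": 0, "y": 0, "z": -0.1587, "hand": 0.5}, {"ax": 0, "ay": 0, "az": 0, "x": 0, "y": 0, "z": -0.1587, "hand": 0.5}, {"ax": 0, "ay": 0, "az": 0, "x": 0, "y": 0, "z": -0.1587, "hand": 0.5}])

```text
t: 2.65
eef_pos: [0.4929, -0.2118, 0.0956]
eef_rot: [[0.977, 0.212, 0.002], [0.212, -0.977, -0.0], [0.002, 0.001, -1.0]]
contact_force: [0.7, -0.6, -0.0]
grip_width: 0.0054
gripper_force: 0.0
```

```bash
cat > look.py <<'E'
from workcell import arm
import numpy as np,cv2,sys
def look(cam,name,crop=None,f=1):
    c=arm.get_calibration(cam);p,d=arm.capture(cam);np.savez(name+'.npz',p=p,d=d,K=c['intrinsics'],R=c['R'],t=c['t'])
    b=p[:,:,::-1]
    if crop: x0,y0,x1,y1=crop;b=b[y0:y1,x0:x1]
    cv2.imwrite(f'pics/{name}.png',cv2.resize(b,None,fx=f,fy=f,interpolation=cv2.INTER_CUBIC))
    s=arm.observe();print(s['t'],s['eef_pos'].round(4),s['grip_width'],s['gripper_force'],s['contact_force'].round(1),s['joints'].round(1))
E
python3 -c "
from look import *
look('wrist','wrist1')"
```

```text
2.7 [ 0.4927 -0.2118  0.0954] 0.004956529038632065 0.0 [-1.   0.6 -0.1] [ -6.5  16.8  -8.5   0.  -64.6 108.7]
```

View pics/wrist1.png

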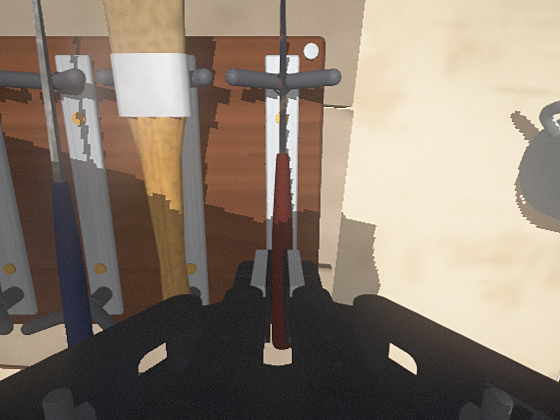

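The wrist view shows the red tool with its handle at about (281,280) between pads at (262,272) and (294,272), yet the opening reads 5 mm with no force. I'll use depth to see whether the handle sits above the pads.

```bash
python3 - <<'E'
from h import *
c=load('wrist1');W=depth2w(c)*1000
f=np.load('fit.npz')
for v in (110,140,170,200,230,250,265,280,295,310,330,345):
    L=(W[v,:,:2]-f['os'])@f['Rs']
    print(v,'x',L[v and 281,0].round(),'|',[(u,int(L[u,1].round()),int(W[v,u,2].round())) for u in range(255,305,4)])
x=c['p'][235:305,240:325,::-1]
cv2.imwrite('pics/w1c.png',cv2.resize(x,None,fx=8,fy=8,interpolation=cv2.INTER_CUBIC))
E
```

```text
110 x 47.0 | [(255, -66, 62), (259, -68, 61), (263, -70, 60), (267, -73, 65), (271, -75, 65), (275, -77, 63), (279, -79, 66), (283, -81, 89), (287, -83, 66), (291, -85, 64), (295, -88, 64), (299, -90, 61), (303, -92, 61)]
140 x 33.0 | [(255, -66, 62), (259, -68, 62), (263, -70, 62), (267, -73, 66), (271, -75, 65), (275, -77, 66), (279, -79, 66), (283, -81, 90), (287, -83, 66), (291, -86, 65), (295, -88, 65), (299, -90, 62), (303, -92, 61)]
170 x 20.0 | [(255, -66, 61), (259, -68, 62), (263, -70, 61), (267, -72, 64), (271, -75, 64), (275, -77, 64), (279, -79, 94), (283, -81, 94), (287, -83, 93), (291, -86, 64), (295, -88, 65), (299, -90, 62), (303, -93, 60)]
200 x 6.0 | [(255, -65, 60), (259, -68, 61), (263, -70, 61), (267, -72, 65), (271, -75, 65), (275, -77, 94), (279, -79, 96), (283, -81, 95), (287, -83, 96), (291, -85, 93), (295, -88, 64), (299, -91, 62), (303, -93, 62)]
230 x -9.0 | [(255, -65, 62), (259, -67, 61), (263, -70, 61), (267, -72, 66), (271, -75, 65), (275, -77, 96), (279, -79, 97), (283, -81, 98), (287, -83, 97), (291, -85, 96), (295, -88, 66), (299, -91, 61), (303, -
[... 941 characters left out ...]
0 x -51.0 | [(255, -72, 167), (259, -73, 167), (263, -74, 159), (267, -75, 151), (271, -76, 135), (275, -77, 99), (279, -79, 100), (283, -81, 100), (287, -81, 151), (291, -82, 159), (295, -83, 169), (299, -84, 168), (303, -85, 168)]
330 x -61.0 | [(255, -73, 181), (259, -73, 172), (263, -74, 159), (267, -75, 150), (271, -74, 57), (275, -77, 99), (279, -79, 100), (283, -81, 102), (287, -82, 151), (291, -83, 159), (295, -84, 161), (299, -84, 178), (303, -84, 185)]
345 x -70.0 | [(255, -73, 182), (259, -72, 162), (263, -74, 160), (267, -71, 56), (271, -74, 56), (275, -77, 100), (279, -79, 101), (283, -81, 101), (287, -83, 101), (291, -83, 159), (295, -84, 162), (299, -84, 180), (303, -84, 188)]
```

View pics/w1c.png

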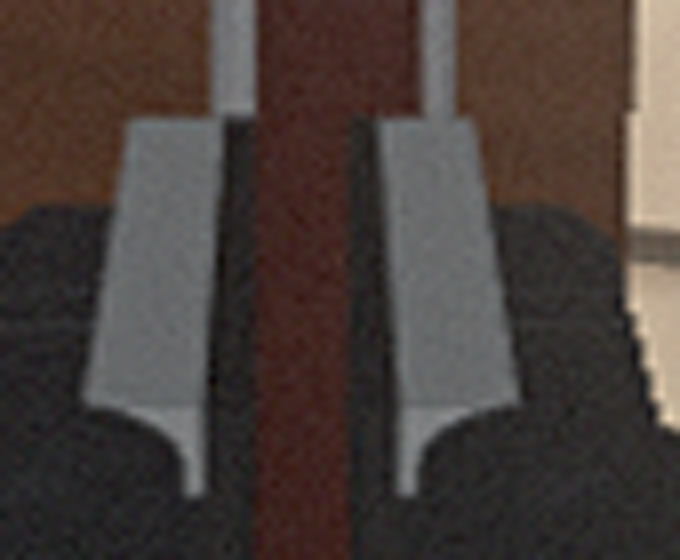

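The crop shows a gap between the pads with the red handle visible below it. Depth puts the visible finger tips at z≈117 mm, above the handle at 99 mm. I'll check the fingertip geometry.

```bash
python3 - <<'E'
from h import *
from workcell import arm
c=load('wrist1');W=depth2w(c)*1000;f=np.load('fit.npz')
cam=-c['R'].T@c['t']*1000;print('cam local',(cam[:2]-f['os'])@f['Rs'],cam[2],'d',c['d'][[250,265,280],265],'K',c['K'][0,0])
for v in range(244,290,4): print(v,[((W[v,u,:2]-f['os'])@f['Rs']).round(1).tolist()+[W[v,u,2].round(1)] for u in (264,267,290,294)])
s=arm.observe();print(s['eef_pos'],s['grip_width'],((s['eef_pos'][:2]*1000-f['os'])@f['Rs']).round(1))
E
```

```text
cam local [ 42.9049142  -78.00018829] 255.95743933250452 d [0.14792725 0.13235018 0.12034836] K 345.03976777726893
244 [[-29.3, -70.3, np.float64(61.5)], [-27.9, -72.2, np.float64(65.1)], [-16.4, -84.4, np.float64(96.2)], [-27.4, -87.9, np.float64(66.6)]]
248 [[-31.8, -70.2, np.float64(61.6)], [-30.2, -72.2, np.float64(65.6)], [-18.0, -84.4, np.float64(97.4)], [-30.6, -88.1, np.float64(64.7)]]
252 [[-11.0, -72.6, np.float64(120.3)], [-11.0, -73.8, np.float64(120.3)], [-11.2, -83.5, np.float64(119.8)], [-10.7, -85.1, np.float64(121.1)]]
256 [[-10.8, -72.7, np.float64(125.2)], [-10.9, -74.0, np.float64(124.9)], [-11.0, -83.3, np.float64(124.6)], [-10.6, -84.9, np.float64(125.6)]]
260 [[-10.9, -72.9, np.float64(129.1)], [-11.1, -74.1, np.float64(128.7)], [-10.7, -83.1, np.float64(129.5)], [-11.1, -84.8, np.float64(128.6)]]
264 [[-11.0, -73.0, np.float64(132.8)], [-11.0, -74.2, np.float64(132.8)], [-10.6, -83.0, np.float64(133.7)], [-10.9, -84.6, np.float64(132.9)]]
268 [[-10.4, -73.2, np.float64(137.7)], [-11.3, -74.3, np.float64(135.8)], [-10.7, -82.9, np.float64(137.0)], [-11.0, -84.4, np.float64(136.4)]]
272 [[-10.9, -73.3, np.float64(140.3)], [-10.8, -74.4, np.float64(140.4)], [-11.1, -82.8, np.float64(139.6)], [-11.2, -84.3, np.float64(139.5)]]
276 [[-10.7, -73.4, np.float64(143.8)], [-11.3, -74.4, np.float64(142.7)], [-10.9, -82.6, np.float64(143.6)], [-11.6, -84.1, np.float64(141.9)]]
280 [[-11.0, -73.5, np.float64(146.4)], [-10.9, -74.6, np.float64(146.6)], [-10.8, -82.5, np.float64(146.9)], [-11.6, -84.0, np.float64(145.3)]]
284 [[-10.8, -73.6, np.float64(149.9)], [-10.8, -74.7, np.float64(149.9)], [-11.1, -82.4, np.float64(149.2)], [-11.2, -83.8, np.float64(149.1)]]
288 [[-11.6, -73.7, np.float64(151.2)], [-11.3, -74.7, np.float64(151.7)], [-12.2, -82.4, np.float64(150.0)], [-12.4, -83.8, np.float64(149.6)]]
[ 0.49269238 -0.21179008  0.09537385] 0.004956529038632065 [-21.8 -77.8]
```

Depth is self-consistent: the finger front face is at rack x=-11, exactly as the reported TCP implies. The tips really are about 41 mm higher than the stated TCP offset gives. I'll open and go down in steps, checking the tip height each time.

Converted, -2 cm / 75 = -0.0267, -1.5 cm / 75 = -0.02.

play_rows(series=[{"ax": 0, "ay": 0, "az": 0, "x": 0, "y": 0, "z": 0, "hand": 3.6}, {"ax": 0, "ay": 0, "az": 0, "x": 0, "y": 0, "z": 0, "hand": 3.6}, {"ax": 0, "ay": 0, "az": 0, "x": 0, "y": 0, "z": 0, "hand": 3.6}, {"ax": 0, "ay": 0, "az": 0, "x": 0, "y": 0, "z": 0, "hand": 3.6}, {"ax": 0, "ay": 0, "az": 0, "x": 0, "y": 0, "z": -0.0067, "hand": 3.6}, {"ax": 0, "ay": 0, "az": 0, "x": 0, "y": 0, "z": -0.0133, "hand": 3.6}, {"ax": 0, "ay": 0, "az": 0, "x": 0, "y": 0, "z": -0.02, "hand": 3.6}, {"ax": 0, "ay": 0, "az": 0, "x": 0, "y": 0, "z": -0.0267, "hand": 3.6}, {"ax": 0, "ay": 0, "az": 0, "x": 0, "y": 0, "z": -0.0267, "hand": 3.6}, {"ax": 0, "ay": 0, "az": 0, "x": 0, "y": 0, "z": -0.0267, "hand": 3.6}])

```text
t: 3.53
eef_pos: [0.4916, -0.2117, 0.0738]
eef_rot: [[0.977, 0.212, -0.001], [0.212, -0.977, 0.0], [-0.001, -0.0, -1.0]]
contact_force: [-0.4, -0.2, -0.0]
grip_width: 0.0359
gripper_force: 0.0
```

```bash
cat > tip.py <<'E'
from look import *
from h import *
def tip(name):
    look('wrist',name);c=load(name);W=depth2w(c)*1000;f=np.load('fit.npz');L=(W[...,:2]-f['os'])@f['Rs']
    s=arm.observe();e=s['eef_pos'][:2]*1000;le=(e-f['os'])@f['Rs'];print('eef src-local',le.round(1))
    X=(W-np.r_[e,0]);ps=np.arctan2(s['eef_rot'][1,0],s['eef_rot'][0,0]);a=np.array([np.cos(ps),np.sin(ps)])
    along=X[...,:2]@a;m=(c['d']>.08)&(c['d']<.2)&(abs(along-11)<3)&(W[...,2]<400)
    lat=X[...,:2]@np.array([-a[1],a[0]])
    for sd,q in (('L',lat>0),('R',lat<0)):
        k=m&q&(abs(lat)<45)&(W[...,2]<s['eef_pos'][2]*1000+45)
        # finger front face plane
        if k.any(): print(sd,'tip z',np.percentile(W[...,2][k],2).round(1),'inner/outer lat',np.percentile(lat[k],[1,99]).round(1),k.sum())
E
python3 -c "
from tip import *
tip('w2')"
```

```text
3.5833 [ 0.492  -0.2118  0.0742] 0.03623784394828761 0.0 [0.6 0.2 0.3] [ -6.5  17.9 -10.4   0.  -61.8 108.7]
eef src-local [-22.5 -77.6]
L tip z 60.0 inner/outer lat [ 0.8 44.8] 1479
R tip z 47.5 inner/outer lat [-40.1  -0.1] 1267
```

```bash
python3 - <<'E'
from h import *
c=load('w2');W=depth2w(c)*1000;e=np.array([492,-211.8]);ps=np.radians(12.2);a=np.array([np.cos(ps),np.sin(ps)])
X=W[...,:2]-e;al=X@a;la=X@np.array([-a[1],a[0]])
m=(abs(al-11)<2)&(abs(la)>14)&(abs(la)<36)
print(np.histogram(W[...,2][m],bins=range(50,160,5)))
k=m&(W[...,2]>85);v,u=np.nonzero(k);print(v.min(),v.max(),u.min(),u.max(),np.unique(np.sign(la[k]),return_counts=True), np.percentile(la[k&(la>0)],[1,10,90,99]),np.percentile(la[k&(la<0)],[1,10,90,99]))
E
```

```text
(array([  1,  28, 437,   0,   0,   0,   0,   0,   1,  92, 164, 181, 196,
       235, 256, 312, 245, 602, 742, 757,  46]), array([ 50,  55,  60,  65,  70,  75,  80,  85,  90,  95, 100, 105, 110,
       115, 120, 125, 130, 135, 140, 145, 150, 155]))
251 419 127 429 (array([-1.,  1.]), array([2167, 2156])) [17.71551468 18.80877856 28.30381412 30.68044515] [-31.22546212 -28.64030391 -19.24161683 -18.14665698]
```

The fingertips are 22 mm above the reported TCP. I'll take that as the real offset, which puts the tips at z≈76 when the reported z is 54 mm. I'll descend 2 cm, correct y by 2 mm and close.

Converted, -2 cm / 75 = -0.0267, -1.5 cm / 75 = -0.02.

play_rows(series=[{"ax": 0, "ay": 0, "az": 0, "x": 0, "y": -0.0027, "z": -0.0067, "hand": 3.6}, {"ax": 0, "ay": 0, "az": 0, "x": 0, "y": -0.0027, "z": -0.0133, "hand": 3.6}, {"ax": 0, "ay": 0, "az": 0, "x": 0, "y": -0.0027, "z": -0.02, "hand": 3.6}, {"ax": 0, "ay": 0, "az": 0, "x": 0, "y": -0.0027, "z": -0.0267, "hand": 3.6}, {"ax": 0, "ay": 0, "az": 0, "x": 0, "y": -0.0027, "z": -0.0267, "hand": 3.6}, {"ax": 0, "ay": 0, "az": 0, "x": 0, "y": -0.0027, "z": -0.0267, "hand": 0.5}, {"ax": 0, "ay": 0, "az": 0, "x": 0, "y": -0.0027, "z": -0.0267, "hand": 0.5}, {"ax": 0, "ay": 0, "az": 0, "x": 0, "y": -0.0027, "z": -0.0267, "hand": 0.5}, {"ax": 0, "ay": 0, "az": 0, "x": 0, "y": -0.0027, "z": -0.0267, "hand": 0.5}, {"ax": 0, "ay": 0, "az": 0, "x": 0, "y": -0.0027, "z": -0.0267, "hand": 0.5}])

```text
t: 4.42
eef_pos: [0.4924, -0.2139, 0.0547]
eef_rot: [[0.977, 0.212, 0.001], [0.212, -0.977, -0.0], [0.001, 0.001, -1.0]]
contact_force: [0.6, -1.0, 0.5]
grip_width: 0.0103
gripper_force: 40.3
```

Converted, 20 cm / 75 = 0.2667, 16.5 cm / 75 = 0.22, -0.07 rad / 3.1416 = -0.0223.

play_rows(series=[{"ax": 0, "ay": 0, "az": 0, "x": 0, "y": 0, "z": 0.0133, "hand": 0.5}, {"ax": 0, "ay": 0, "az": 0, "x": 0, "y": 0, "z": 0.04, "hand": 0.5}, {"ax": 0, "ay": 0, "az": 0, "x": 0, "y": 0, "z": 0.0667, "hand": 0.5}, {"ax": 0, "ay": 0, "az": 0, "x": 0, "y": 0.0133, "z": 0.0867, "hand": 0.5}, {"ax": 0, "ay": 0, "az": 0, "x": -0.0027, "y": 0.04, "z": 0.0933, "hand": 0.5}, {"ax": 0, "ay": 0, "az": -0.0064, "x": -0.0053, "y": 0.08, "z": 0.0933, "hand": 0.5}, {"ax": 0, "ay": 0, "az": -0.0127, "x": -0.0093, "y": 0.1267, "z": 0.0933, "hand": 0.5}, {"ax": 0, "ay": 0, "az": -0.0159, "x": -0.012, "y": 0.1733, "z": 0.0933, "hand": 0.5}, {"ax": 0, "ay": 0, "az": -0.0191, "x": -0.0147, "y": 0.22, "z": 0.0933, "hand": 0.5}, {"ax": 0, "ay": 0, "az": -0.0223, "x": -0.0187, "y": 0.2667, "z": 0.0933, "hand": 0.5}])

```text
t: 5.25
eef_pos: [0.4776, -0.0121, 0.1251]
eef_rot: [[0.99, 0.142, 0.001], [0.142, -0.99, 0.0], [0.001, -0.0, -1.0]]
contact_force: [0.7, 0.5, -0.6]
grip_width: 0.0106
gripper_force: 40.3
```

Converted, 25.7 cm / 75 = 0.3427, 25 cm / 75 = 0.3333, -0.078 rad / 3.1416 = -0.0248.

play_rows(series=[{"ax": 0, "ay": 0, "az": -0.0032, "x": -0.004, "y": 0.0467, "z": 0, "hand": 0.5}, {"ax": 0, "ay": 0, "az": -0.0064, "x": -0.0067, "y": 0.0933, "z": 0, "hand": 0.5}, {"ax": 0, "ay": 0, "az": -0.0095, "x": -0.0093, "y": 0.14, "z": 0, "hand": 0.5}, {"ax": 0, "ay": 0, "az": -0.0127, "x": -0.012, "y": 0.1867, "z": 0, "hand": 0.5}, {"ax": 0, "ay": 0, "az": -0.0159, "x": -0.016, "y": 0.2333, "z": 0, "hand": 0.5}, {"ax": 0, "ay": 0, "az": -0.0191, "x": -0.0187, "y": 0.2733, "z": 0, "hand": 0.5}, {"ax": 0, "ay": 0, "az": -0.0223, "x": -0.0213, "y": 0.3067, "z": 0, "hand": 0.5}, {"ax": 0, "ay": 0, "az": -0.0248, "x": -0.024, "y": 0.3333, "z": 0, "hand": 0.5}, {"ax": 0, "ay": 0, "az": -0.0248, "x": -0.024, "y": 0.3427, "z": 0, "hand": 0.5}, {"ax": 0, "ay": 0, "az": -0.0248, "x": -0.024, "y": 0.3427, "z": 0, "hand": 0.5}])

```text
t: 6.08
eef_pos: [0.4597, 0.2447, 0.1246]
eef_rot: [[0.998, 0.067, -0.0], [0.067, -0.998, 0.0], [-0.0, -0.0, -1.0]]
contact_force: [0.2, 0.7, -0.9]
grip_width: 0.0104
gripper_force: 40.3
```

```bash
python3 -c "
from look import *
look('top','t1',(140,100,280,300),3)"
```

```text
6.1333 [0.4598 0.2435 0.1245] 0.01022364629637702 40.27771174907684 [ 0.4 -0.1  0.3] [ 45.2  13.9  -8.   -0.  -68.2  48.6]
```

Converted, -6.95 cm / 75 = -0.0927, -6.9 cm / 75 = -0.092.

play_rows(series=[{"ax": 0, "ay": 0, "az": 0, "x": 0, "y": -0.0007, "z": -0.0267, "hand": 0.5}, {"ax": 0, "ay": 0, "az": 0, "x": 0, "y": -0.0007, "z": -0.0533, "hand": 0.5}, {"ax": 0, "ay": 0, "az": 0, "x": 0, "y": -0.0007, "z": -0.0733, "hand": 0.5}, {"ax": 0, "ay": 0, "az": 0, "x": 0, "y": -0.0007, "z": -0.084, "hand": 0.5}, {"ax": 0, "ay": 0, "az": 0, "x": 0, "y": -0.0007, "z": -0.0893, "hand": 0.5}, {"ax": 0, "ay": 0, "az": 0, "x": 0, "y": -0.0007, "z": -0.092, "hand": 0.5}, {"ax": 0, "ay": 0, "az": 0, "x": 0, "y": -0.0007, "z": -0.0927, "hand": 0.5}, {"ax": 0, "ay": 0, "az": 0, "x": 0, "y": -0.0007, "z": -0.0927, "hand": 0.5}, {"ax": 0, "ay": 0, "az": 0, "x": 0, "y": -0.0007, "z": -0.0927, "hand": 0.5}, {"ax": 0, "ay": 0, "az": 0, "x": 0, "y": -0.0007, "z": -0.0927, "hand": 0.5}])

```text
t: 6.97
eef_pos: [0.4603, 0.243, 0.0553]
eef_rot: [[0.998, 0.065, 0.001], [0.065, -0.998, 0.001], [0.001, -0.001, -1.0]]
contact_force: [-0.1, 0.2, -0.6]
grip_width: 0.0102
gripper_force: 40.3
```

Converted, 7 cm / 75 = 0.0933, 6 cm / 75 = 0.08.

play_rows(series=[{"ax": 0, "ay": 0, "az": 0, "x": 0, "y": 0, "z": 0, "hand": 1.6}, {"ax": 0, "ay": 0, "az": 0, "x": 0, "y": 0, "z": 0, "hand": 2.4}, {"ax": 0, "ay": 0, "az": 0, "x": 0, "y": 0, "z": 0, "hand": 3.6}, {"ax": 0, "ay": 0, "az": 0, "x": 0, "y": 0, "z": 0, "hand": 3.6}, {"ax": 0, "ay": 0, "az": 0, "x": 0, "y": 0, "z": 0, "hand": 3.6}, {"ax": 0, "ay": 0, "az": 0, "x": 0, "y": 0, "z": 0.0067, "hand": 3.6}, {"ax": 0, "ay": 0, "az": 0, "x": 0, "y": 0, "z": 0.0267, "hand": 3.6}, {"ax": 0, "ay": 0, "az": 0, "x": 0, "y": 0, "z": 0.0533, "hand": 3.6}, {"ax": 0, "ay": 0, "az": 0, "x": 0, "y": 0, "z": 0.08, "hand": 3.6}, {"ax": 0, "ay": 0, "az": 0, "x": 0, "y": 0, "z": 0.0933, "hand": 3.6}])

```text
t: 7.8
eef_pos: [0.4611, 0.2434, 0.1277]
eef_rot: [[0.998, 0.066, 0.003], [0.066, -0.998, 0.002], [0.003, -0.002, -1.0]]
contact_force: [-0.5, 0.8, 0.4]
grip_width: 0.0361
gripper_force: 0.0
```

```bash
python3 -c "
from look import *
look('wrist','w3')"
```

```text
7.85 [0.4618 0.2439 0.1288] 0.03574279916891071 0.0 [ 1.5 -0.3  3.2] [ 45.1  13.7  -7.6   0.1 -68.4  48.6]
```

View pics/w3.png

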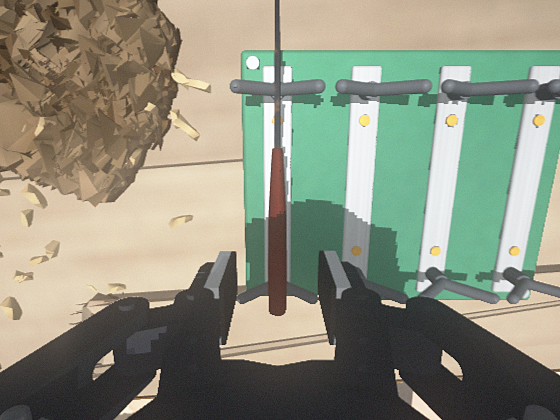

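Red lies in both forks at place 1: its blade crosses the front fork at about (277,85), and the handle is in the rear fork at (278,295). Next is the brush.

Converted, -36 cm / 75 = -0.48, -32.6 cm / 75 = -0.4347, 0.14 rad / 3.1416 = 0.0446.

play_rows(series=[{"ax": 0, "ay": 0, "az": 0.0032, "x": 0.0013, "y": -0.0267, "z": 0, "hand": 3.6}, {"ax": 0, "ay": 0, "az": 0.0064, "x": 0.004, "y": -0.0733, "z": 0, "hand": 3.6}, {"ax": 0, "ay": 0, "az": 0.0127, "x": 0.0067, "y": -0.124, "z": 0, "hand": 3.6}, {"ax": 0, "ay": 0, "az": 0.0191, "x": 0.0093, "y": -0.176, "z": 0, "hand": 3.6}, {"ax": 0, "ay": 0, "az": 0.0255, "x": 0.012, "y": -0.228, "z": 0, "hand": 3.6}, {"ax": 0, "ay": 0, "az": 0.0318, "x": 0.0147, "y": -0.28, "z": 0, "hand": 3.6}, {"ax": 0, "ay": 0, "az": 0.035, "x": 0.0173, "y": -0.332, "z": 0, "hand": 3.6}, {"ax": 0, "ay": 0, "az": 0.0382, "x": 0.02, "y": -0.384, "z": 0, "hand": 3.6}, {"ax": 0, "ay": 0, "az": 0.0414, "x": 0.0227, "y": -0.4347, "z": 0, "hand": 3.6}, {"ax": 0, "ay": 0, "az": 0.0446, "x": 0.0253, "y": -0.48, "z": 0, "hand": 3.6}])

```text
t: 8.68
eef_pos: [0.4783, -0.1193, 0.1242]
eef_rot: [[0.979, 0.204, -0.001], [0.204, -0.979, 0.0], [-0.001, -0.0, -1.0]]
contact_force: [0.7, 0.8, 0.4]
grip_width: 0.0357
gripper_force: 0.0
```

Converted, -4.3 cm / 75 = -0.0573, -3.8 cm / 75 = -0.0507, 0.008 rad / 3.1416 = 0.0025.

play_rows(series=[{"ax": 0, "ay": 0, "az": 0.0013, "x": 0.0013, "y": -0.0333, "z": 0, "hand": 3.6}, {"ax": 0, "ay": 0, "az": 0.0025, "x": 0.0027, "y": -0.0507, "z": 0, "hand": 3.6}, {"ax": 0, "ay": 0, "az": 0.0025, "x": 0.0027, "y": -0.0573, "z": 0, "hand": 3.6}, {"ax": 0, "ay": 0, "az": 0.0025, "x": 0.0027, "y": -0.0573, "z": 0, "hand": 3.6}, {"ax": 0, "ay": 0, "az": 0.0025, "x": 0.0027, "y": -0.0573, "z": 0, "hand": 3.6}, {"ax": 0, "ay": 0, "az": 0.0025, "x": 0.0027, "y": -0.0573, "z": 0, "hand": 3.6}, {"ax": 0, "ay": 0, "az": 0.0025, "x": 0.0027, "y": -0.0573, "z": 0, "hand": 3.6}, {"ax": 0, "ay": 0, "az": 0.0025, "x": 0.0027, "y": -0.0573, "z": 0, "hand": 3.6}, {"ax": 0, "ay": 0, "az": 0.0025, "x": 0.0027, "y": -0.0573, "z": 0, "hand": 3.6}, {"ax": 0, "ay": 0, "az": 0.0025, "x": 0.0027, "y": -0.0573, "z": 0, "hand": 3.6}])

```text
t: 9.52
eef_pos: [0.481, -0.1598, 0.1248]
eef_rot: [[0.977, 0.212, 0.0], [0.212, -0.977, 0.0], [0.0, -0.0, -1.0]]
contact_force: [-0.0, -0.9, -0.8]
grip_width: 0.0359
gripper_force: 0.0
```

```bash
python3 - <<'E'
from look import *
from h import *
look('wrist','w4')
c=load('w4');W=depth2w(c)*1000;f=np.load('fit.npz');L=(W[...,:2]-f['os'])@f['Rs'];z=W[...,2]
s=arm.observe();print('local eef',((s['eef_pos'][:2]*1000-f['os'])@f['Rs']).round(1),'yaw',np.degrees(np.arctan2(s['eef_rot'][1,0],s['eef_rot'][0,0])))
for x in (-60,-50,-40,-30,-20,-10,0,20,40,80):
    o=[]
    for y0 in (81,27,-27):
        m=(abs(L[...,0]-x)<2.5)&(abs(L[...,1]-y0)<21)&(z>85 )&(z<125)
        o.append((np.percentile(L[...,1][m],[3,97]).round(1).tolist(),np.percentile(z[m],90).round(1)) if m.sum()>5 else None)
    print(x,o)
E
```

```text
9.5667 [ 0.481  -0.1599  0.1248] 0.035524443034643235 0.0 [-0.3 -0.1  0.2] [ -0.7  12.4  -9.9  -0.  -67.7 102.9]
local eef [-22.2 -24.6] yaw 12.243709435846716
-60 [([65.7, 100.9], np.float64(112.4)), ([34.9, 47.7], np.float64(103.9)), ([-46.8, -7.1], np.float64(103.5))]
-50 [([69.9, 89.0], np.float64(111.7)), ([25.3, 32.0], np.float64(99.8)), ([-33.6, -19.9], np.float64(102.1))]
-40 [([70.1, 89.0], np.float64(110.6)), ([21.8, 31.8], np.float64(98.9)), ([-32.8, -20.6], np.float64(102.6))]
-30 [([70.5, 88.8], np.float64(109.3)), ([21.9, 31.9], np.float64(98.1)), ([-32.7, -20.6], np.float64(103.6))]
-20 [([70.8, 88.2], np.float64(108.0)), ([22.1, 31.3], np.float64(97.8)), ([-32.5, -20.9], np.float64(104.2))]
-10 [([71.5, 87.5], np.float64(106.6)), ([22.8, 30.9], np.float64(96.7)), ([-32.9, -20.2], np.float64(105.1))]
0 [([72.3, 87.1], np.float64(104.8)), ([23.3, 30.3], np.float64(95.5)), ([-33.3, -19.8], np.float64(105.8))]
20 [([73.0, 86.2], np.float64(102.4)), ([25.5, 29.1], np.float64(92.4)), ([-34.6, -18.8], np.float64(107.6))]
40 [([77.6, 84.1], np.float64(96.0)), ([25.6, 28.8], np.float64(91.5)), ([-37.6, -15.9], np.float64(108.2))]
80 [([78.1, 84.0], np.float64(91.9)), ([26.0, 28.7], np.float64(89.3)), ([-40.9, -12.0], np.float64(111.0))]
```

Converted, -6.8 cm / 75 = -0.0907, -6.5 cm / 75 = -0.0867.

play_rows(series=[{"ax": 0, "ay": 0, "az": 0, "x": 0.0007, "y": -0.0027, "z": -0.02, "hand": 3.6}, {"ax": 0, "ay": 0, "az": 0, "x": 0.0007, "y": -0.0027, "z": -0.0467, "hand": 3.6}, {"ax": 0, "ay": 0, "az": 0, "x": 0.0007, "y": -0.0027, "z": -0.0733, "hand": 3.6}, {"ax": 0, "ay": 0, "az": 0, "x": 0.0007, "y": -0.0027, "z": -0.0867, "hand": 3.6}, {"ax": 0, "ay": 0, "az": 0, "x": 0.0007, "y": -0.0027, "z": -0.0907, "hand": 3.6}, {"ax": 0, "ay": 0, "az": 0, "x": 0.0007, "y": -0.0027, "z": -0.0907, "hand": 3.6}, {"ax": 0, "ay": 0, "az": 0, "x": 0.0007, "y": -0.0027, "z": -0.0907, "hand": 0.5}, {"ax": 0, "ay": 0, "az": 0, "x": 0.0007, "y": -0.0027, "z": -0.0907, "hand": 0.5}, {"ax": 0, "ay": 0, "az": 0, "x": 0.0007, "y": -0.0027, "z": -0.0907, "hand": 0.5}, {"ax": 0, "ay": 0, "az": 0, "x": 0.0007, "y": -0.0027, "z": -0.0907, "hand": 0.5}])

```text
t: 10.4
eef_pos: [0.4822, -0.1619, 0.0577]
eef_rot: [[0.977, 0.212, 0.002], [0.212, -0.977, 0.0], [0.002, 0.0, -1.0]]
contact_force: [-0.3, 3.0, 1.7]
grip_width: 0.0118
gripper_force: 38.9
```

Converted, 14.5 cm / 75 = 0.1933, 11 cm / 75 = 0.1467, -0.06 rad / 3.1416 = -0.0191.

play_rows(series=[{"ax": 0, "ay": 0, "az": 0, "x": 0, "y": 0, "z": 0, "hand": 0.5}, {"ax": 0, "ay": 0, "az": 0, "x": 0, "y": 0, "z": 0.0133, "hand": 0.5}, {"ax": 0, "ay": 0, "az": 0, "x": 0, "y": 0, "z": 0.04, "hand": 0.5}, {"ax": 0, "ay": 0, "az": 0, "x": 0, "y": 0, "z": 0.0667, "hand": 0.5}, {"ax": 0, "ay": 0, "az": 0, "x": 0, "y": 0.0067, "z": 0.0867, "hand": 0.5}, {"ax": 0, "ay": 0, "az": -0.0032, "x": -0.0013, "y": 0.0267, "z": 0.0933, "hand": 0.5}, {"ax": 0, "ay": 0, "az": -0.0064, "x": -0.004, "y": 0.06, "z": 0.0933, "hand": 0.5}, {"ax": 0, "ay": 0, "az": -0.0095, "x": -0.0053, "y": 0.1, "z": 0.0933, "hand": 0.5}, {"ax": 0, "ay": 0, "az": -0.0159, "x": -0.008, "y": 0.1467, "z": 0.0933, "hand": 0.5}, {"ax": 0, "ay": 0, "az": -0.0191, "x": -0.0107, "y": 0.1933, "z": 0.0933, "hand": 0.5}])

```text
t: 11.23
eef_pos: [0.4733, -0.0165, 0.1276]
eef_rot: [[0.989, 0.15, 0.001], [0.15, -0.989, -0.0], [0.001, 0.001, -1.0]]
contact_force: [-0.2, 0.5, -1.2]
grip_width: 0.012
gripper_force: 38.9
```

Converted, 20.6 cm / 75 = 0.2747, 19.3 cm / 75 = 0.2573, -0.088 rad / 3.1416 = -0.028.

play_rows(series=[{"ax": 0, "ay": 0, "az": -0.0032, "x": -0.0013, "y": 0.0467, "z": 0, "hand": 0.5}, {"ax": 0, "ay": 0, "az": -0.0095, "x": -0.004, "y": 0.0933, "z": 0, "hand": 0.5}, {"ax": 0, "ay": 0, "az": -0.0127, "x": -0.0067, "y": 0.14, "z": 0, "hand": 0.5}, {"ax": 0, "ay": 0, "az": -0.0191, "x": -0.0093, "y": 0.1867, "z": 0, "hand": 0.5}, {"ax": 0, "ay": 0, "az": -0.0223, "x": -0.0107, "y": 0.2267, "z": 0, "hand": 0.5}, {"ax": 0, "ay": 0, "az": -0.0255, "x": -0.012, "y": 0.2573, "z": 0, "hand": 0.5}, {"ax": 0, "ay": 0, "az": -0.028, "x": -0.0133, "y": 0.2747, "z": 0, "hand": 0.5}, {"ax": 0, "ay": 0, "az": -0.028, "x": -0.0133, "y": 0.2747, "z": 0, "hand": 0.5}, {"ax": 0, "ay": 0, "az": -0.028, "x": -0.0133, "y": 0.2747, "z": 0, "hand": 0.5}, {"ax": 0, "ay": 0, "az": -0.028, "x": -0.0133, "y": 0.2747, "z": 0, "hand": 0.5}])

```text
t: 12.07
eef_pos: [0.4635, 0.1881, 0.1271]
eef_rot: [[0.998, 0.065, 0.0], [0.065, -0.998, -0.0], [0.0, 0.0, -1.0]]
contact_force: [-0.4, -0.4, -0.7]
grip_width: 0.0115
gripper_force: 39.0
```

Converted, -6.95 cm / 75 = -0.0927, -6.9 cm / 75 = -0.092.

play_rows(series=[{"ax": 0, "ay": 0, "az": 0, "x": 0, "y": 0.0013, "z": -0.0267, "hand": 0.5}, {"ax": 0, "ay": 0, "az": 0, "x": 0, "y": 0.0013, "z": -0.0533, "hand": 0.5}, {"ax": 0, "ay": 0, "az": 0, "x": 0, "y": 0.0013, "z": -0.0733, "hand": 0.5}, {"ax": 0, "ay": 0, "az": 0, "x": 0, "y": 0.0013, "z": -0.084, "hand": 0.5}, {"ax": 0, "ay": 0, "az": 0, "x": 0, "y": 0.0013, "z": -0.0893, "hand": 0.5}, {"ax": 0, "ay": 0, "az": 0, "x": 0, "y": 0.0013, "z": -0.092, "hand": 0.5}, {"ax": 0, "ay": 0, "az": 0, "x": 0, "y": 0.0013, "z": -0.0927, "hand": 0.5}, {"ax": 0, "ay": 0, "az": 0, "x": 0, "y": 0.0013, "z": -0.0927, "hand": 0.5}, {"ax": 0, "ay": 0, "az": 0, "x": 0, "y": 0.0013, "z": -0.0927, "hand": 0.5}, {"ax": 0, "ay": 0, "az": 0, "x": 0, "y": 0.0013, "z": -0.0927, "hand": 0.5}])

```text
t: 12.9
eef_pos: [0.464, 0.1899, 0.058]
eef_rot: [[0.998, 0.065, 0.001], [0.065, -0.998, 0.001], [0.001, -0.0, -1.0]]
contact_force: [-0.1, -1.1, 1.2]
grip_width: 0.0116
gripper_force: 39.1
```

Converted, 7 cm / 75 = 0.0933, 6 cm / 75 = 0.08.

play_rows(series=[{"ax": 0, "ay": 0, "az": 0, "x": 0, "y": 0, "z": 0, "hand": 1.8}, {"ax": 0, "ay": 0, "az": 0, "x": 0, "y": 0, "z": 0, "hand": 2.5}, {"ax": 0, "ay": 0, "az": 0, "x": 0, "y": 0, "z": 0, "hand": 3.6}, {"ax": 0, "ay": 0, "az": 0, "x": 0, "y": 0, "z": 0, "hand": 3.6}, {"ax": 0, "ay": 0, "az": 0, "x": 0, "y": 0, "z": 0, "hand": 3.6}, {"ax": 0, "ay": 0, "az": 0, "x": 0, "y": 0, "z": 0.0067, "hand": 3.6}, {"ax": 0, "ay": 0, "az": 0, "x": 0, "y": 0, "z": 0.0267, "hand": 3.6}, {"ax": 0, "ay": 0, "az": 0, "x": 0, "y": 0, "z": 0.0533, "hand": 3.6}, {"ax": 0, "ay": 0, "az": 0, "x": 0, "y": 0, "z": 0.08, "hand": 3.6}, {"ax": 0, "ay": 0, "az": 0, "x": 0, "y": 0, "z": 0.0933, "hand": 3.6}])

```text
t: 13.73
eef_pos: [0.4647, 0.1903, 0.1301]
eef_rot: [[0.998, 0.066, 0.003], [0.066, -0.998, 0.002], [0.004, -0.001, -1.0]]
contact_force: [0.5, 0.4, 0.8]
grip_width: 0.0358
gripper_force: 0.0
```

```bash
python3 -c "
from look import *
look('wrist','w5')"
```

```text
13.7833 [0.4653 0.1908 0.1312] 0.035889517973076816 0.0 [ 0.7 -0.4  1.2] [ 40.2  11.5 -10.1   0.1 -68.1  53.5]
```

View pics/w5.png

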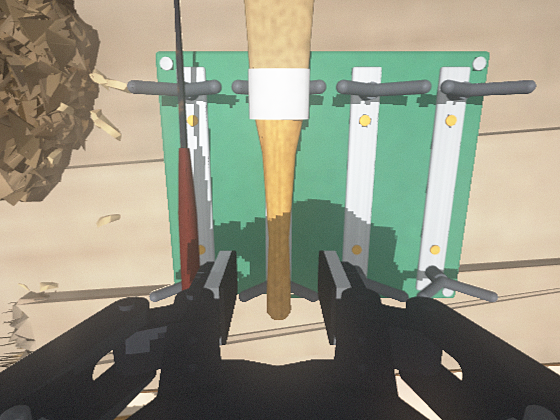

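The brush lies straight over both forks of place 2 (ferrule at about (280,93), handle at (279,300)), and red is undisturbed. Next is blue.

Converted, -29.9 cm / 75 = -0.3987, -29.4 cm / 75 = -0.392, 0.148 rad / 3.1416 = 0.0471.

play_rows(series=[{"ax": 0, "ay": 0, "az": 0.0064, "x": 0.0013, "y": -0.0267, "z": 0, "hand": 3.6}, {"ax": 0, "ay": 0, "az": 0.0127, "x": 0.002, "y": -0.0733, "z": 0, "hand": 3.6}, {"ax": 0, "ay": 0, "az": 0.0191, "x": 0.0027, "y": -0.124, "z": 0, "hand": 3.6}, {"ax": 0, "ay": 0, "az": 0.0255, "x": 0.004, "y": -0.176, "z": 0, "hand": 3.6}, {"ax": 0, "ay": 0, "az": 0.0318, "x": 0.0053, "y": -0.228, "z": 0, "hand": 3.6}, {"ax": 0, "ay": 0, "az": 0.0382, "x": 0.006, "y": -0.28, "z": 0, "hand": 3.6}, {"ax": 0, "ay": 0, "az": 0.0446, "x": 0.0067, "y": -0.328, "z": 0, "hand": 3.6}, {"ax": 0, "ay": 0, "az": 0.0471, "x": 0.008, "y": -0.368, "z": 0, "hand": 3.6}, {"ax": 0, "ay": 0, "az": 0.0471, "x": 0.008, "y": -0.392, "z": 0, "hand": 3.6}, {"ax": 0, "ay": 0, "az": 0.0471, "x": 0.008, "y": -0.3987, "z": 0, "hand": 3.6}])

```text
t: 14.62
eef_pos: [0.4688, -0.1116, 0.1265]
eef_rot: [[0.978, 0.208, -0.001], [0.208, -0.978, -0.0], [-0.001, -0.0, -1.0]]
contact_force: [0.4, 0.6, -0.3]
grip_width: 0.0358
gripper_force: 0.0
```

```bash
cat > loc.py <<'E'
from look import *
from h import *
look('wrist',sys.argv[1]);f=np.load('fit.npz')
s=arm.observe();print('local eef',((s['eef_pos'][:2]*1000-f['os'])@f['Rs']).round(1),'z',s['eef_pos'][2],'yaw',np.degrees(np.arctan2(s['eef_rot'][1,0],s['eef_rot'][0,0])))
E
python3 loc.py w6; python3 loc.py w6
```

```text
14.6667 [ 0.4689 -0.111   0.1265] 0.03615967029346071 0.0 [-0.8 -0.4  1.5] [  5.4   9.6 -13.1  -0.  -67.3  96.7]
local eef [-23.8  25.8] z 0.12652969121719154 yaw 12.051546231602114
14.7167 [ 0.469  -0.1098  0.1266] 0.03561219081439483 0.0 [ 0.1 -0.1 -0.5] [  5.5   9.6 -13.1  -0.  -67.3  96.6]
local eef [-23.4  26.9] z 0.12662552825112824 yaw 12.088239068497915
```

Converted, -7.2 cm / 75 = -0.096, -5.5 cm / 75 = -0.0733.

play_rows(series=[{"ax": 0, "ay": 0, "az": 0, "x": 0.0013, "y": 0, "z": -0.02, "hand": 3.6}, {"ax": 0, "ay": 0, "az": 0, "x": 0.0013, "y": 0, "z": -0.0467, "hand": 3.6}, {"ax": 0, "ay": 0, "az": 0, "x": 0.0013, "y": 0, "z": -0.0733, "hand": 3.6}, {"ax": 0, "ay": 0, "az": 0, "x": 0.0013, "y": 0, "z": -0.0907, "hand": 3.6}, {"ax": 0, "ay": 0, "az": 0, "x": 0.0013, "y": 0, "z": -0.096, "hand": 3.6}, {"ax": 0, "ay": 0, "az": 0, "x": 0.0013, "y": 0, "z": -0.096, "hand": 3.6}, {"ax": 0, "ay": 0, "az": 0, "x": 0.0013, "y": 0, "z": -0.096, "hand": 0.5}, {"ax": 0, "ay": 0, "az": 0, "x": 0.0013, "y": 0, "z": -0.096, "hand": 0.5}, {"ax": 0, "ay": 0, "az": 0, "x": 0.0013, "y": 0, "z": -0.096, "hand": 0.5}, {"ax": 0, "ay": 0, "az": 0, "x": 0.0013, "y": 0, "z": -0.096, "hand": 0.5}])

```text
t: 15.55
eef_pos: [0.4714, -0.1089, 0.0563]
eef_rot: [[0.977, 0.212, 0.002], [0.212, -0.977, 0.0], [0.002, 0.0, -1.0]]
contact_force: [-0.1, 2.0, 3.1]
grip_width: 0.011
gripper_force: 39.0
```

Converted, 14.5 cm / 75 = 0.1933, 11 cm / 75 = 0.1467, -0.09 rad / 3.1416 = -0.0286.

play_rows(series=[{"ax": 0, "ay": 0, "az": 0, "x": 0, "y": 0, "z": 0, "hand": 0.5}, {"ax": 0, "ay": 0, "az": 0, "x": 0, "y": 0, "z": 0.0133, "hand": 0.5}, {"ax": 0, "ay": 0, "az": 0, "x": 0, "y": 0, "z": 0.04, "hand": 0.5}, {"ax": 0, "ay": 0, "az": 0, "x": 0, "y": 0, "z": 0.0667, "hand": 0.5}, {"ax": 0, "ay": 0, "az": 0, "x": 0, "y": 0.0067, "z": 0.0867, "hand": 0.5}, {"ax": 0, "ay": 0, "az": -0.0032, "x": 0, "y": 0.0267, "z": 0.0933, "hand": 0.5}, {"ax": 0, "ay": 0, "az": -0.0095, "x": 0, "y": 0.06, "z": 0.0933, "hand": 0.5}, {"ax": 0, "ay": 0, "az": -0.0159, "x": -0.0013, "y": 0.1, "z": 0.0933, "hand": 0.5}, {"ax": 0, "ay": 0, "az": -0.0223, "x": -0.0013, "y": 0.1467, "z": 0.0933, "hand": 0.5}, {"ax": 0, "ay": 0, "az": -0.0286, "x": -0.0027, "y": 0.1933, "z": 0.0933, "hand": 0.5}])

```text
t: 16.38
eef_pos: [0.4682, 0.0367, 0.1254]
eef_rot: [[0.993, 0.121, 0.0], [0.121, -0.993, -0.0], [0.0, 0.0, -1.0]]
contact_force: [1.4, -0.7, -0.4]
grip_width: 0.0111
gripper_force: 39.0
```

Converted, 9.9 cm / 75 = 0.132, 8.8 cm / 75 = 0.1173, -0.058 rad / 3.1416 = -0.0185.

play_rows(series=[{"ax": 0, "ay": 0, "az": -0.0064, "x": -0.0013, "y": 0.0467, "z": 0, "hand": 0.5}, {"ax": 0, "ay": 0, "az": -0.0127, "x": -0.0013, "y": 0.0867, "z": 0, "hand": 0.5}, {"ax": 0, "ay": 0, "az": -0.0185, "x": -0.002, "y": 0.1173, "z": 0, "hand": 0.5}, {"ax": 0, "ay": 0, "az": -0.0185, "x": -0.002, "y": 0.132, "z": 0, "hand": 0.5}, {"ax": 0, "ay": 0, "az": -0.0185, "x": -0.002, "y": 0.132, "z": 0, "hand": 0.5}, {"ax": 0, "ay": 0, "az": -0.0185, "x": -0.002, "y": 0.132, "z": 0, "hand": 0.5}, {"ax": 0, "ay": 0, "az": -0.0185, "x": -0.002, "y": 0.132, "z": 0, "hand": 0.5}, {"ax": 0, "ay": 0, "az": -0.0185, "x": -0.002, "y": 0.132, "z": 0, "hand": 0.5}, {"ax": 0, "ay": 0, "az": -0.0185, "x": -0.002, "y": 0.132, "z": 0, "hand": 0.5}, {"ax": 0, "ay": 0, "az": -0.0185, "x": -0.002, "y": 0.132, "z": 0, "hand": 0.5}])

```text
t: 17.22
eef_pos: [0.4671, 0.134, 0.1253]
eef_rot: [[0.998, 0.064, 0.0], [0.064, -0.998, -0.0], [0.0, 0.0, -1.0]]
contact_force: [-0.4, 0.5, 0.5]
grip_width: 0.0109
gripper_force: 39.0
```

Converted, -6.95 cm / 75 = -0.0927, -6.9 cm / 75 = -0.092.

play_rows(series=[{"ax": 0, "ay": 0, "az": 0, "x": 0.0007, "y": 0.0013, "z": -0.0267, "hand": 0.5}, {"ax": 0, "ay": 0, "az": 0, "x": 0.0007, "y": 0.0013, "z": -0.0533, "hand": 0.5}, {"ax": 0, "ay": 0, "az": 0, "x": 0.0007, "y": 0.0013, "z": -0.0733, "hand": 0.5}, {"ax": 0, "ay": 0, "az": 0, "x": 0.0007, "y": 0.0013, "z": -0.084, "hand": 0.5}, {"ax": 0, "ay": 0, "az": 0, "x": 0.0007, "y": 0.0013, "z": -0.0893, "hand": 0.5}, {"ax": 0, "ay": 0, "az": 0, "x": 0.0007, "y": 0.0013, "z": -0.092, "hand": 0.5}, {"ax": 0, "ay": 0, "az": 0, "x": 0.0007, "y": 0.0013, "z": -0.0927, "hand": 0.5}, {"ax": 0, "ay": 0, "az": 0, "x": 0.0007, "y": 0.0013, "z": -0.0927, "hand": 0.5}, {"ax": 0, "ay": 0, "az": 0, "x": 0.0007, "y": 0.0013, "z": -0.0927, "hand": 0.5}, {"ax": 0, "ay": 0, "az": 0, "x": 0.0007, "y": 0.0013, "z": -0.0927, "hand": 0.5}])

```text
t: 18.05
eef_pos: [0.4679, 0.1359, 0.0564]
eef_rot: [[0.998, 0.065, 0.001], [0.065, -0.998, 0.0], [0.001, -0.0, -1.0]]
contact_force: [-0.2, -0.7, 1.7]
grip_width: 0.0113
gripper_force: 39.2
```

play_rows(series=[{"ax": 0, "ay": 0, "az": 0, "x": 0, "y": 0, "z": 0, "hand": 1.6}, {"ax": 0, "ay": 0, "az": 0, "x": 0, "y": 0, "z": 0, "hand": 2.4}, {"ax": 0, "ay": 0, "az": 0, "x": 0, "y": 0, "z": 0, "hand": 3.6}, {"ax": 0, "ay": 0, "az": 0, "x": 0, "y": 0, "z": 0, "hand": 3.6}, {"ax": 0, "ay": 0, "az": 0, "x": 0, "y": 0, "z": 0, "hand": 3.6}, {"ax": 0, "ay": 0, "az": 0, "x": 0, "y": 0, "z": 0.0067, "hand": 3.6}, {"ax": 0, "ay": 0, "az": 0, "x": 0, "y": 0, "z": 0.0267, "hand": 3.6}, {"ax": 0, "ay": 0, "az": 0, "x": 0, "y": 0, "z": 0.0533, "hand": 3.6}, {"ax": 0, "ay": 0, "az": 0, "x": 0, "y": 0, "z": 0.08, "hand": 3.6}, {"ax": 0, "ay": 0, "az": 0, "x": 0, "y": 0, "z": 0.0933, "hand": 3.6}])

```text
t: 18.88
eef_pos: [0.4687, 0.1362, 0.1287]
eef_rot: [[0.998, 0.066, 0.004], [0.066, -0.998, 0.001], [0.004, -0.001, -1.0]]
contact_force: [0.8, -0.1, 0.3]
grip_width: 0.0361
gripper_force: 0.0
```

```bash
python3 -c "
from look import *
look('wrist','w7')"
```

```text
18.9333 [0.4695 0.1365 0.1299] 0.036155249579129384 0.0 [0.8 0.7 1.7] [ 34.7  10.  -12.2   0.1 -67.5  59. ]
```

View pics/w7.png

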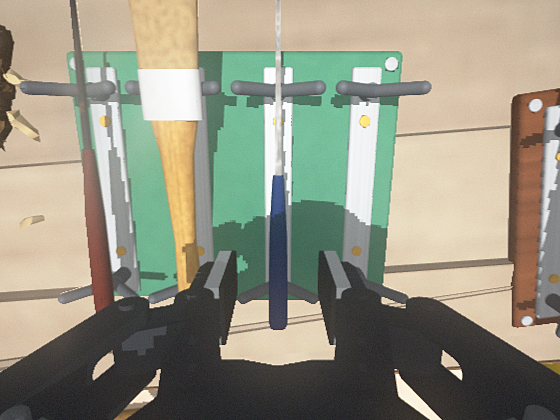

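Blue lies in both forks of place 3 (blade over the front fork at about (278,87), handle over the rear at (278,295)), and red and brush are undisturbed. The last one is brown.

Converted, -19.25 cm / 75 = -0.2567, -0.85 cm / 75 = -0.0113, 0.148 rad / 3.1416 = 0.0471.

play_rows(series=[{"ax": 0, "ay": 0, "az": 0.0064, "x": -0.0013, "y": -0.0267, "z": 0, "hand": 3.8}, {"ax": 0, "ay": 0, "az": 0.0127, "x": -0.0027, "y": -0.0667, "z": 0, "hand": 3.8}, {"ax": 0, "ay": 0, "az": 0.0223, "x": -0.0053, "y": -0.1133, "z": 0, "hand": 3.8}, {"ax": 0, "ay": 0, "az": 0.0318, "x": -0.008, "y": -0.16, "z": 0, "hand": 3.8}, {"ax": 0, "ay": 0, "az": 0.0414, "x": -0.0093, "y": -0.204, "z": 0, "hand": 3.8}, {"ax": 0, "ay": 0, "az": 0.0471, "x": -0.0107, "y": -0.24, "z": 0, "hand": 3.8}, {"ax": 0, "ay": 0, "az": 0.0471, "x": -0.0113, "y": -0.2567, "z": 0, "hand": 3.8}, {"ax": 0, "ay": 0, "az": 0.0471, "x": -0.0113, "y": -0.2567, "z": 0, "hand": 3.8}, {"ax": 0, "ay": 0, "az": 0.0471, "x": -0.0113, "y": -0.2567, "z": 0, "hand": 3.8}, {"ax": 0, "ay": 0, "az": 0.0471, "x": -0.0113, "y": -0.2567, "z": 0, "hand": 3.8}])

```text
t: 19.77
eef_pos: [0.459, -0.0563, 0.1257]
eef_rot: [[0.977, 0.212, -0.0], [0.212, -0.977, 0.0], [-0.0, -0.0, -1.0]]
contact_force: [-0.3, 0.4, 0.7]
grip_width: 0.0385
gripper_force: 0.0
```

```bash
python3 loc.py w8
```

```text
19.8167 [ 0.459  -0.056   0.1257] 0.038252758756768535 0.0 [0.4 0.1 1.1] [ 12.5   7.5 -15.8  -0.  -66.7  89.7]
local eef [-21.8  81.6] z 0.12569633560227278 yaw 12.25160974856901
```

Shift y by about -0.15 cm, descend and grip. Brown is heavier, so I'll use 60 N.

Converted, -6.9 cm / 75 = -0.092, -0.15 cm / 75 = -0.002.

play_rows(series=[{"ax": 0, "ay": 0, "az": 0, "x": 0.0004, "y": -0.002, "z": -0.02, "hand": 3.8}, {"ax": 0, "ay": 0, "az": 0, "x": 0.0004, "y": -0.002, "z": -0.0467, "hand": 3.8}, {"ax": 0, "ay": 0, "az": 0, "x": 0.0004, "y": -0.002, "z": -0.0733, "hand": 3.8}, {"ax": 0, "ay": 0, "az": 0, "x": 0.0004, "y": -0.002, "z": -0.088, "hand": 3.8}, {"ax": 0, "ay": 0, "az": 0, "x": 0.0004, "y": -0.002, "z": -0.092, "hand": 3.8}, {"ax": 0, "ay": 0, "az": 0, "x": 0.0004, "y": -0.002, "z": -0.092, "hand": 3.8}, {"ax": 0, "ay": 0, "az": 0, "x": 0.0004, "y": -0.002, "z": -0.092, "hand": 0.5}, {"ax": 0, "ay": 0, "az": 0, "x": 0.0004, "y": -0.002, "z": -0.092, "hand": 0.5}, {"ax": 0, "ay": 0, "az": 0, "x": 0.0004, "y": -0.002, "z": -0.092, "hand": 0.5}, {"ax": 0, "ay": 0, "az": 0, "x": 0.0004, "y": -0.002, "z": -0.092, "hand": 0.5}], grip_force=60)

```text
t: 20.65
eef_pos: [0.4599, -0.0565, 0.0578]
eef_rot: [[0.977, 0.212, 0.002], [0.212, -0.977, 0.003], [0.003, -0.002, -1.0]]
contact_force: [-2.4, 6.7, 1.6]
grip_width: 0.018
gripper_force: 58.3
```

Converted, 11 cm / 75 = 0.1467, 8.5 cm / 75 = 0.1133, -0.12 rad / 3.1416 = -0.0382.

play_rows(series=[{"ax": 0, "ay": 0, "az": 0, "x": 0, "y": 0, "z": 0, "hand": 0.5}, {"ax": 0, "ay": 0, "az": 0, "x": 0, "y": 0, "z": 0.0133, "hand": 0.5}, {"ax": 0, "ay": 0, "az": 0, "x": 0, "y": 0, "z": 0.04, "hand": 0.5}, {"ax": 0, "ay": 0, "az": 0, "x": 0, "y": 0, "z": 0.0667, "hand": 0.5}, {"ax": 0, "ay": 0, "az": 0, "x": 0, "y": 0.0027, "z": 0.0867, "hand": 0.5}, {"ax": 0, "ay": 0, "az": -0.0064, "x": 0.0013, "y": 0.02, "z": 0.0933, "hand": 0.5}, {"ax": 0, "ay": 0, "az": -0.0127, "x": 0.004, "y": 0.0467, "z": 0.0933, "hand": 0.5}, {"ax": 0, "ay": 0, "az": -0.0191, "x": 0.0067, "y": 0.08, "z": 0.0933, "hand": 0.5}, {"ax": 0, "ay": 0, "az": -0.0286, "x": 0.0093, "y": 0.1133, "z": 0.0933, "hand": 0.5}, {"ax": 0, "ay": 0, "az": -0.0382, "x": 0.012, "y": 0.1467, "z": 0.0933, "hand": 0.5}])

```text
t: 21.48
eef_pos: [0.4686, 0.0531, 0.1278]
eef_rot: [[0.996, 0.091, 0.002], [0.091, -0.996, 0.001], [0.002, -0.001, -1.0]]
contact_force: [0.5, -0.3, -0.8]
grip_width: 0.0183
gripper_force: 58.5
```

Converted, 2.9 cm / 75 = 0.0387, 2.7 cm / 75 = 0.036, -0.028 rad / 3.1416 = -0.0089.

play_rows(series=[{"ax": 0, "ay": 0, "az": -0.0064, "x": 0.002, "y": 0.024, "z": 0, "hand": 0.5}, {"ax": 0, "ay": 0, "az": -0.0089, "x": 0.0033, "y": 0.036, "z": 0, "hand": 0.5}, {"ax": 0, "ay": 0, "az": -0.0089, "x": 0.0033, "y": 0.0387, "z": 0, "hand": 0.5}, {"ax": 0, "ay": 0, "az": -0.0089, "x": 0.0033, "y": 0.0387, "z": 0, "hand": 0.5}, {"ax": 0, "ay": 0, "az": -0.0089, "x": 0.0033, "y": 0.0387, "z": 0, "hand": 0.5}, {"ax": 0, "ay": 0, "az": -0.0089, "x": 0.0033, "y": 0.0387, "z": 0, "hand": 0.5}, {"ax": 0, "ay": 0, "az": -0.0089, "x": 0.0033, "y": 0.0387, "z": 0, "hand": 0.5}, {"ax": 0, "ay": 0, "az": -0.0089, "x": 0.0033, "y": 0.0387, "z": 0, "hand": 0.5}, {"ax": 0, "ay": 0, "az": -0.0089, "x": 0.0033, "y": 0.0387, "z": 0, "hand": 0.5}, {"ax": 0, "ay": 0, "az": -0.0089, "x": 0.0033, "y": 0.0387, "z": 0, "hand": 0.5}])

```text
t: 22.32
eef_pos: [0.4708, 0.0805, 0.1268]
eef_rot: [[0.998, 0.065, 0.0], [0.065, -0.998, 0.0], [0.0, -0.0, -1.0]]
contact_force: [0.0, 0.0, -0.9]
grip_width: 0.0185
gripper_force: 58.5
```

Converted, -6.95 cm / 75 = -0.0927, -6.9 cm / 75 = -0.092.

play_rows(series=[{"ax": 0, "ay": 0, "az": 0, "x": 0, "y": 0.0013, "z": -0.0267, "hand": 0.5}, {"ax": 0, "ay": 0, "az": 0, "x": 0, "y": 0.0013, "z": -0.0533, "hand": 0.5}, {"ax": 0, "ay": 0, "az": 0, "x": 0, "y": 0.0013, "z": -0.0733, "hand": 0.5}, {"ax": 0, "ay": 0, "az": 0, "x": 0, "y": 0.0013, "z": -0.084, "hand": 0.5}, {"ax": 0, "ay": 0, "az": 0, "x": 0, "y": 0.0013, "z": -0.0893, "hand": 0.5}, {"ax": 0, "ay": 0, "az": 0, "x": 0, "y": 0.0013, "z": -0.092, "hand": 0.5}, {"ax": 0, "ay": 0, "az": 0, "x": 0, "y": 0.0013, "z": -0.0927, "hand": 0.5}, {"ax": 0, "ay": 0, "az": 0, "x": 0, "y": 0.0013, "z": -0.0927, "hand": 0.5}, {"ax": 0, "ay": 0, "az": 0, "x": 0, "y": 0.0013, "z": -0.0927, "hand": 0.5}, {"ax": 0, "ay": 0, "az": 0, "x": 0, "y": 0.0013, "z": -0.0927, "hand": 0.5}])

```text
t: 23.15
eef_pos: [0.4712, 0.0819, 0.058]
eef_rot: [[0.998, 0.065, 0.001], [0.065, -0.998, 0.0], [0.001, -0.0, -1.0]]
contact_force: [-1.8, 0.0, 1.1]
grip_width: 0.0176
gripper_force: 58.8
```

play_rows(series=[{"ax": 0, "ay": 0, "az": 0, "x": 0, "y": 0, "z": 0, "hand": 2.2}, {"ax": 0, "ay": 0, "az": 0, "x": 0, "y": 0, "z": 0, "hand": 2.8}, {"ax": 0, "ay": 0, "az": 0, "x": 0, "y": 0, "z": 0, "hand": 3.8}, {"ax": 0, "ay": 0, "az": 0, "x": 0, "y": 0, "z": 0, "hand": 3.8}, {"ax": 0, "ay": 0, "az": 0, "x": 0, "y": 0, "z": 0, "hand": 3.8}, {"ax": 0, "ay": 0, "az": 0, "x": 0, "y": 0, "z": 0.0067, "hand": 3.8}, {"ax": 0, "ay": 0, "az": 0, "x": 0, "y": 0, "z": 0.0267, "hand": 3.8}, {"ax": 0, "ay": 0, "az": 0, "x": 0, "y": 0, "z": 0.06, "hand": 3.8}, {"ax": 0, "ay": 0, "az": 0, "x": 0, "y": 0, "z": 0.1067, "hand": 3.8}, {"ax": 0, "ay": 0, "az": 0, "x": 0, "y": 0, "z": 0.16, "hand": 3.8}])

```text
t: 23.98
eef_pos: [0.4695, 0.0813, 0.1778]
eef_rot: [[0.998, 0.065, -0.003], [0.065, -0.998, -0.001], [-0.003, 0.001, -1.0]]
contact_force: [1.3, 0.0, -0.9]
grip_width: 0.0379
gripper_force: 0.0
```

Converted, -26 cm / 75 = -0.3467, -24 cm / 75 = -0.32.

play_rows(series=[{"ax": 0, "ay": 0, "az": 0, "x": -0.0133, "y": -0.04, "z": 0.0133, "hand": 3.8}, {"ax": 0, "ay": 0, "az": 0, "x": -0.0267, "y": -0.08, "z": 0.0133, "hand": 3.8}, {"ax": 0, "ay": 0, "az": 0, "x": -0.04, "y": -0.12, "z": 0.0133, "hand": 3.8}, {"ax": 0, "ay": 0, "az": 0, "x": -0.0533, "y": -0.16, "z": 0.0133, "hand": 3.8}, {"ax": 0, "ay": 0, "az": 0, "x": -0.0667, "y": -0.2, "z": 0.0133, "hand": 3.8}, {"ax": 0, "ay": 0, "az": 0, "x": -0.0667, "y": -0.24, "z": 0.0133, "hand": 3.8}, {"ax": 0, "ay": 0, "az": 0, "x": -0.0667, "y": -0.28, "z": 0.0133, "hand": 3.8}, {"ax": 0, "ay": 0, "az": 0, "x": -0.0667, "y": -0.32, "z": 0.0133, "hand": 3.8}, {"ax": 0, "ay": 0, "az": 0, "x": -0.0667, "y": -0.3467, "z": 0.0133, "hand": 3.8}, {"ax": 0, "ay": 0, "az": 0, "x": -0.0667, "y": -0.3467, "z": 0.0133, "hand": 3.8}])

```text
t: 24.82
eef_pos: [0.4204, -0.1811, 0.1875]
eef_rot: [[0.998, 0.062, -0.0], [0.062, -0.998, -0.001], [-0.0, 0.001, -1.0]]
contact_force: [0.5, 0.2, 0.9]
grip_width: 0.0377
gripper_force: 0.0
```

```bash
python3 - <<'E'
from look import *
from h import *
look('top','t9',(130,140,290,290),5)
c=load('t9');f=np.load('fit.npz');W=depth2w(c)*1000;L=(W[...,:2]-f['o'])@f['R'];z=W[...,2]
for x in (-60,-40,-20,0,20,40,60):
    o=[]
    for y0 in (81,27,-27,-81):
        m=(abs(L[...,0]-x)<3)&(abs(L[...,1]-y0)<17)&(z>86)&(z<125)
        o.append((L[...,1][m].mean().round(1),np.percentile(z[m],80).round(1)) if m.sum()>1 else None)
    print(x,o)
E
```

```text
24.8667 [ 0.4205 -0.1797  0.1874] 0.03806530034488176 0.0 [-0.2  0.7  0.4] [ -3.4   4.7  -9.7   0.  -75.6  96.9]
-60 [(np.float64(82.7), np.float64(102.0)), (np.float64(27.4), np.float64(102.2)), (np.float64(-27.2), np.float64(101.3)), (np.float64(-76.2), np.float64(113.7))]
-40 [(np.float64(79.3), np.float64(102.6)), (np.float64(25.7), np.float64(104.5)), (np.float64(-27.6), np.float64(101.5)), (np.float64(-78.9), np.float64(111.9))]
-20 [(np.float64(80.4), np.float64(99.1)), (np.float64(26.4), np.float64(105.7)), (np.float64(-27.8), np.float64(99.4)), (np.float64(-80.1), np.float64(109.1))]
0 [(np.float64(80.3), np.float64(97.1)), (np.float64(27.0), np.float64(107.3)), (np.float64(-27.5), np.float64(97.0)), (np.float64(-81.0), np.float64(107.3))]
20 [(np.float64(80.5), np.float64(96.4)), (np.float64(25.8), np.float64(108.9)), (np.float64(-27.3), np.float64(93.7)), (np.float64(-80.8), np.float64(103.2))]
40 [(np.float64(80.7), np.float64(93.3)), (np.float64(25.9), np.float64(110.0)), (np.float64(-27.5), np.float64(93.6)), (np.float64(-80.5), np.float64(97.9))]
60 [(np.float64(82.5), np.float64(98.8)), (np.float64(26.2), np.float64(111.4)), (np.float64(-26.1), np.float64(99.4)), (np.float64(-80.0), np.float64(99.4))]
```

View pics/t9.png

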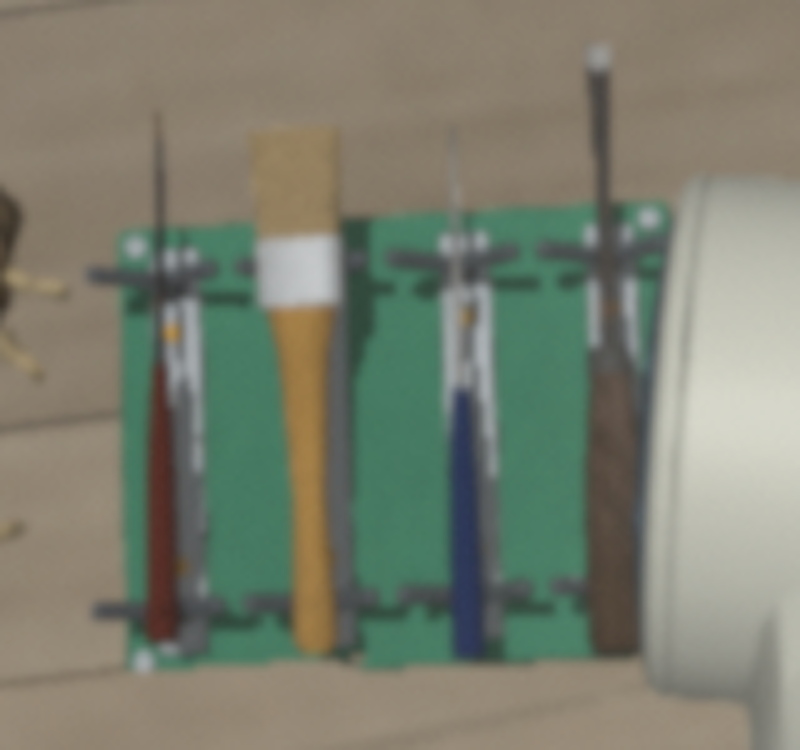

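The top view shows red (160,500), brush (312,500), blue (465,500) and brown (613,500). All four lie straight in their forks in reversed order, with heights matching those in the source rack and the gripper clear of everything. I'm handing it in.

```bash
python3 -c "
from workcell import arm
print(arm.close_job())"
```

```text
the job is handed in; nothing more can be done
None
```

I handed the job in at about 25 s: all four tools lie in both forks on the green rack in reversed order (red, brush, blue, brown from left to right), about as far forward as before; no verdict was returned.

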